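Latch, tug-test and turn over a board carrier

ROBOT

A 7-joint arm with a two-finger parallel gripper is mounted at the origin on the work surface. World frame = base frame: x ahead of the robot, y to its left, z up, the work surface at z = 0. Lengths are in m, angles in rad, forces in N, time in s.
With the tool pointing down it reaches from about 0.375 to 0.925 m from the base axis. Payload 3.1 kg.
Tool frame: the origin (TCP) lies midway between the tips of the shut fingers; the grasp point (between the pads) lies 19 mm behind it; y points along the fingers, z is the direction in which the jaws open and shut, and the axes are right-handed (so a half turn about y gives the same grasp; the last joint's range is limited). The gripper opens to 85 mm and grips with 20 to 120 N. Pads are 22 mm wide; open, the fingers measure 114 mm over their backs; the gripper's body (76 mm by 85 mm) begins 54 mm behind the grasp point. The pads swing forward as they close: fully open they stand 13 mm farther back than shut.
Start: joints at [-0.098, 0.383, 0.044, 1.598, -0.018, 1.161, -0.05], TCP at [0.65, 0, 0.231] pointing down, gripper open.
Joint ranges: [-2.61, 2.61], [-0.41, 2.15], [-1.48, 1.57], [0, 2.5], [-1.57, 4.71], [0.05, 1.97], [-2.85, 2.85]. Speed limits (rad/s): [2.79, 2.79, 3.14, 3.14, 3.14, 3.14, 3.14].

INTERFACE

Orientations are given as a unit quaternion [x, y, z, w].
In Python, from rig import status, vision, ticket gives the robot as it stands.
- The arm moves only by the tool step_arm, never from a script. Its argument "plan" is a list of rows, each a list of 4 numbers: the shift along the tool's x, y, z in cm, then the turn about the tool's y in rad. A call has 1 to 8 rows; each row is the pose to reach, as a shift and turn from the pose measured when the call began, along the tool's axes at that moment; what a row does not reach only later rows make up. A row lasts 1/8 s, in which the tool goes at most 62.5 mm and 10.7 degrees, less where a joint would pass 70% of its speed; a pose out of reach is approached as far as the arm can. A call with a gripper value outside its range is refused whole. "jaw" is the finger opening in cm, from 0 to 8.54, set as the call begins (left out, the last holds). The fingers move at their own pace and stop on an object; "newtons" is the grip in N (left out, the last holds). Time passes only in rows, so rows that repeat a pose let the fingers close. It gives the time, the measured TCP pose, the force and the opening at its end, in the units of the state.
- status.get_state(): the state, without advancing time (a new reading comes with each control period).
- vision.snapshot(name): name is "scene" or "side" or "wrist"; returns a dict with "color" (400x640x3 uint8, red, green, blue), "camera_matrix" (3x3 intrinsics, pixels), "R" (3x3) and "t" (3): a world point X has camera coordinates R X + t; the wrist camera has in their place "mount" (4x4, takes a point from camera to tool coordinates, whose origin is the TCP and whose axes are the tool frame's). Camera axes: x right, y down, z forward; pixel columns grow to the right and rows downward; lengths in m; the calibration is good to about 2 mm. A picture is of the moment at which its call begins: read the wrist's pose just before it. There is no depth.
- ticket.job_done(): hands the job in, once; it reports no verdict.
The state is a dict: "time_s": time; "joint_pos": joint angles; "dq": joint speeds; "joint_efforts": joint torques, N m; "tool_pos": TCP position; "tool_rot": TCP orientation; "force": force on the tool from outside, world axes, zero at the start; "wrist_torque": the same for the moment, N m; "width": opening from 0.0 (shut) to 1.0 (fully open).
Only numpy, scipy, OpenCV 4.12 (cv2) and the standard library are available. Lean on these libraries where they do the work, as an engineer would, in place of code of your own. Each camera call takes 0.05 s, during which the arm holds its last target.

TASK

Turn the hinged frame over with its circuit-board carrier, so that the solder side faces up: swing the red latch fully closed over the carrier, then, before turning anything, give the carrier's yellow handle a firm tug straight out of the frame to prove that the latch holds, and only then swing the frame (it has a black grip bar) all the way over until it rests level with the carrier still in it, and let go. The driver lying in the landing bay is in the way and belongs in the grey tool tray. Leave the bottle, the spool, the green power board and the yellow parts bin where they are.

Things in the scene. Friction and masses are not known exactly. Their poses are not given: they have to be found in the camera images.
- fixture: Fixed turnover fixture: aluminium base plate, 250 mm (x) by 310 mm (y -190 to +120), 12 mm thick; two blue bearing blocks (x +-115 mm, y 0, 102 mm high) carry a hinge along its x axis, 90 mm above the table. Origin on the table under the middle of the hinge, z up. A frame swings on it like a book page from its +y to its -y side. Position varies, yaw within 0.35 rad of world axes.
- landing_bay (a point): Centre of the landing bay, on top of the base plate, 100 mm from the hinge on the fixture's -y side: the turned-over frame comes down above it. Two rubber-topped rest posts, 18 mm diameter, 74 mm high above the table, stand at fixture x +-100 mm, y -155 mm. Axes as fixture.
- page (a joint): Swing of the frame about the hinge (fixture's +x, right-hand rule), rad: 0 at the start (on the +y side, outer edge raised 30 degrees), 2.618 turned over (level, on the -y side, against its stop). Stiff: 0.9 N m friction, stays where left. Frame 200 mm along the hinge, reaching 186 mm out; rails 28 mm thick, 12 below to 16 mm above the hinge plane ('above' = loading side).
- page_bar (a point): Centre of the frame's black round grip bar, 12 mm diameter, parallel to the hinge and 180 mm from it, 150 mm free length; 40 mm of free space between bar centre and the frame's outer rail. Its axes are the frame's: x along the hinge, y outwards from the hinge, z out of the loading side (tilted 30 degrees at the start).
- page_pocket (a point): Middle of the frame's pocket, where the carrier's centre belongs; 80 mm from the hinge, 6 mm above the hinge plane; axes as page_bar.
- latch (a joint): Angle of the red swivel latch, rad: 0 closed (bar points over the carrier, along the frame's -x), up to 1.55 open (bar lies along the rail, pointing away from the hinge, frame's +y). Starts more or less open, stays where left (0.05 N m friction). Its axis is along the frame's z, at frame x +86 mm, 80 mm from the hinge. It holds the carrier's +x end; a fixed steel lip holds the other.
- latch_bar: Red latch bar, 54 x 20 x 8 mm; origin on the pivot axis at the underside of the bar, 18.5 mm above the hinge plane; the bar points to its -x.
- latch_knob (a point): Centre of the red knob standing on the latch bar, 16 mm diameter, 36 mm tall, its axis along the frame's z; 34 mm from the pivot axis. The knob's foot is 18 mm below this point and stands on the bar.
- carrier_center (a point): Centre of the black board carrier, loose in the frame's pocket: 137 mm (x) by 97 mm (y) by 20 mm thick, about 0.3 kg, with a green board; z points out of its component side (upside down = z pointing down). About 2 mm of play in the pocket, 2.5 mm under the latch, 6 mm under the lip.
- carrier_handle (a point): Grip point on the carrier's yellow flat rib handle, 60 mm long (carrier x), 12 mm thick (carrier y), standing 45 mm off the carrier's top along its z; 20 mm below the rib's top edge, 25 mm above the carrier's top face. Axes as carrier_center. Tug along +z: it lifts 2 to 3 mm until the latch (then the lip) stops it. About 12 N, held half a second, proves the latch.
- driver_grip (a point): Middle of the handle of a torque driver lying on the base plate in the landing bay: blue square-section handle 85 mm long (its x), 26 x 26 mm, with a steel shaft to +x, 140 mm over all, about 0.12 kg. The point is on the centre line, 13 mm above what it lies on, 50 mm from the handle's rear end and 90 mm from the shaft's tip. z up.
- tray: Grey open tool tray, fixed, 200 mm (x) by 130 mm (y) by 40 mm high, walls and floor about 4 mm; origin at the centre of its underside. It stands left or right of the fixture.
- bin: Yellow parts bin full of components, 180 x 120 x 70 mm; leave it. Origin at the centre of its underside.
- flask: White bottle with red cap, 52 mm diameter, 130 mm tall; leave it. Origin under its centre.
- spool: Grey wire spool, 60 mm diameter, 60 mm tall; leave it. Origin under its centre.
- power_board: Green power-supply board with capacitors and a heat sink, 64 (x) by 140 (y) by 43 mm high, beyond the fixture; leave it. Origin at the centre of its underside.
Mind the look-alikes: they are no part of the job. Leave any purple look-alike of the part that bears carrier_center alone. Of the things that look like the part that bears driver_grip, the larger one is meant.

How it is judged:
By the outcome, as a careful person would: the job done as asked, in the order asked, and still so for the second after the job is handed in, with the robot touching nothing.
It also fails if it takes over 72 s, if anything falls off the work surface, if the arm or the gripper's body presses on something with over 40 N, if the wrist force passes 120 N, or if a joint passes its speed limit or range.

## Working session

There is one attempt and no reset: what is moved stays moved. The work goes in short steps, Python scripts to look and compute and a tool call to move; the robot and the scene stay as the last step left them, time stands still between calls to the robot, and variables do not carry over. Pictures are saved under pics/ and viewed, and the job is handed in when it is done.

Besides the shell and the picture viewer there is one more tool, called by a JSON object that holds its "op" and its "data", one argument or row to a line. step_arm: Moves the arm, as the interface text tells. Its arguments: {"type":"object","properties":{"plan":{"type":"array"},"jaw":{"type":"number"},"newtons":{"type":"number"}},"required":["plan"]}

```bash
ls -la; mkdir -p pics
python3 - <<'E'
from rig import status, vision
import cv2, numpy as np
s=status.get_state(); print(s)
for n in ["scene","side","wrist"]:
    d=vision.snapshot(n); cv2.imwrite(f"pics/{n}0.png",d["color"][:,:,::-1])
    print(n,{k:np.round(v,4).tolist() for k,v in d.items() if k!="color"})
E
```

```text
total 12
drwxr-xr-x  3 agent agent 4096 Dec  7 06:13 .
drwxr-xr-x 23 root  root  4096 Dec  7 06:13 ..
drwxr-xr-x  2 agent agent 4096 Dec  7 06:13 pics
{'time_s': 0.0, 'joint_pos': array([-0.09781117,  0.38382567,  0.04387525,  1.59961291, -0.01792574,
        1.16115307, -0.04989513]), 'dq': array([-0.00059513, -0.00176624,  0.00048571, -0.00038205,  0.00068722,
       -0.00096342, -0.00038762]), 'joint_efforts': array([-8.41360106e-04, -4.33466363e+01,  1.02427706e+00, -2.49513745e+01,
        1.06121189e-02,  1.12996699e-02, -5.17373280e-06]), 'tool_pos': array([ 6.49053926e-01, -1.74391465e-05,  2.29875762e-01]), 'tool_rot': array([ 0.50069475, -0.50060563,  0.49937023, -0.49932769]), 'force': array([ 0.32061319,  1.18204228, -0.28216348]), 'wrist_torque': array([ 0.04004244,  0.03504783, -0.02919525]), 'width': 0.9969612279600788}
scene {'camera_matrix': [[414.6516, 0.0, 322.5698], [0.0, 414.6516, 207.0744], [0.0, 0.0, 1.0]], 'R': [[0.64, 0.7683, 0.0047], [0.6502, -0.5384, -0.5361], [-0.4094, 0.3462, -0.8442]], 't': [-0.3574, -0.2494, 1.6452]}
side {'camera_matrix': [[419.3549, 0.0, 316.3797], [0.0, 419.3549, 203.7188], [0.0, 0.0, 1.0]], 'R': [[0.9888, -0.1487, -0.0127], [-0.1077, -0.6518, -0.7507], [0.1033, 0.7437, -0.6605]], 't': [-0.5371, 0.1479, 1.1854]}
wrist {'camera_matrix': [[353.6869, 0.0, 316.433], [0.0, 353.6869, 197.3891], [0.0, 0.0, 1.0]], 'mount': [[0.0005, 0.9454, 0.3258, -0.0837], [0.0009, -0.3258, 0.9454, -0.1412], [1.0, -0.0002, -0.001, 0.0], [0.0, 0.0, 0.0, 1.0]]}
```

View pics/scene0.png

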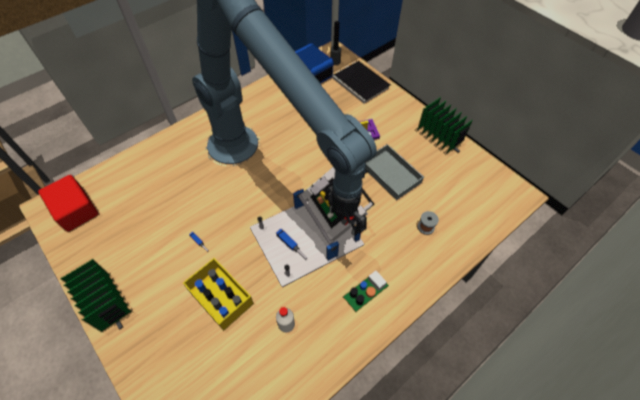

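View pics/side0.png

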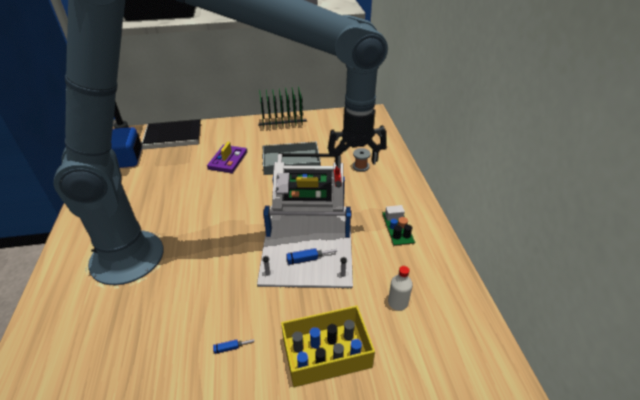

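View pics/wrist0.png

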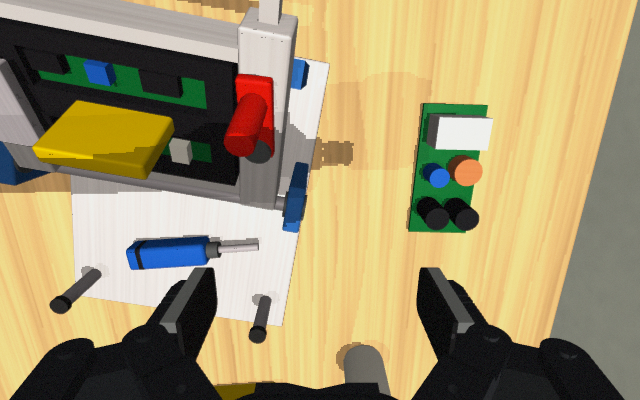

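```bash
cat > h.py <<'E'
import numpy as np, cv2, json, os
from scipy.spatial.transform import Rotation as Ro
def cams(d,st=None):
    K=d["camera_matrix"]
    if "R" in d: return K,np.array(d["R"]),np.array(d["t"])
    M=np.array(d["mount"]); Rt=Ro.from_quat(st["tool_rot"]).as_matrix()
    Rwc=Rt@M[:3,:3]; c=Rt@M[:3,3]+st["tool_pos"]
    return K,Rwc.T,-Rwc.T@c
def snap(name,tag):
    from rig import status,vision
    st=status.get_state(); d=vision.snapshot(name)
    K,R,t=cams(d,st); cv2.imwrite(f"pics/{tag}.png",d["color"][:,:,::-1])
    np.savez(f"pics/{tag}.npz",K=K,R=R,t=t); return d["color"]
def load(tag):
    z=np.load(f"pics/{tag}.npz"); return z["K"],z["R"],z["t"]
def proj(tag,X):
    K,R,t=load(tag); X=np.atleast_2d(X); c=X@R.T+t; p=c@K.T; return p[:,:2]/p[:,2:]
def ray(tag,uv):
    K,R,t=load(tag); d=R.T@np.linalg.solve(K,[uv[0],uv[1],1.]); return -R.T@t,d/np.linalg.norm(d)
def onz(tag,uv,z):
    o,d=ray(tag,uv); return o+d*(z-o[2])/d[2]
def tri(*obs):
    A=np.zeros((3,3));b=np.zeros(3);L=[]
    for tag,uv in obs:
        o,d=ray(tag,uv);P=np.eye(3)-np.outer(d,d);A+=P;b+=P@o;L.append((o,d))
    X=np.linalg.solve(A,b); return X,[float(np.linalg.norm(np.cross(X-o,d))*1000) for o,d in L]
def crop(tag,x0,y0,x1,y1,s,out):
    im=cv2.imread(f"pics/{tag}.png")[y0:y1,x0:x1]; im=cv2.resize(im,None,fx=s,fy=s,interpolation=cv2.INTER_CUBIC)
    for x in range((x0//20+1)*20,x1,20):
        cv2.line(im,((x-x0)*s,0),((x-x0)*s,6),(255,0,255),1); cv2.putText(im,str(x),((x-x0)*s-10,16),0,.35,(255,0,255),1)
    for y in range((y0//20+1)*20,y1,20):
        cv2.line(im,(0,(y-y0)*s),(6,(y-y0)*s),(255,0,255),1); cv2.putText(im,str(y),(8,(y-y0)*s+4),0,.35,(255,0,255),1)
    cv2.imwrite(f"pics/{out}.png",im)
E
python3 - <<'E'
from h import *
for n in ["wrist","scene","side"]: snap(n,n[0:2]+"1")
from rig import status
print(Ro.from_quat(status.get_state()["tool_rot"]).as_matrix().round(3))
crop("si1",225,130,385,300,4,"si1c"); crop("sc1",240,120,440,270,4,"sc1c")
crop("wr1",0,0,340,345,2,"wr1c")
for t in ["si1","sc1","wr1"]: K,R,t2=load(t); print(t,(-R.T@t2).round(3))
E
```

```text
[[ 0.    -0.001  1.   ]
 [-1.    -0.     0.   ]
 [ 0.    -1.    -0.001]]
si1 [ 0.425 -0.865  0.887]
sc1 [ 1.064 -0.429  1.257]
wr1 [0.65  0.084 0.371]
```

View pics/si1c.png

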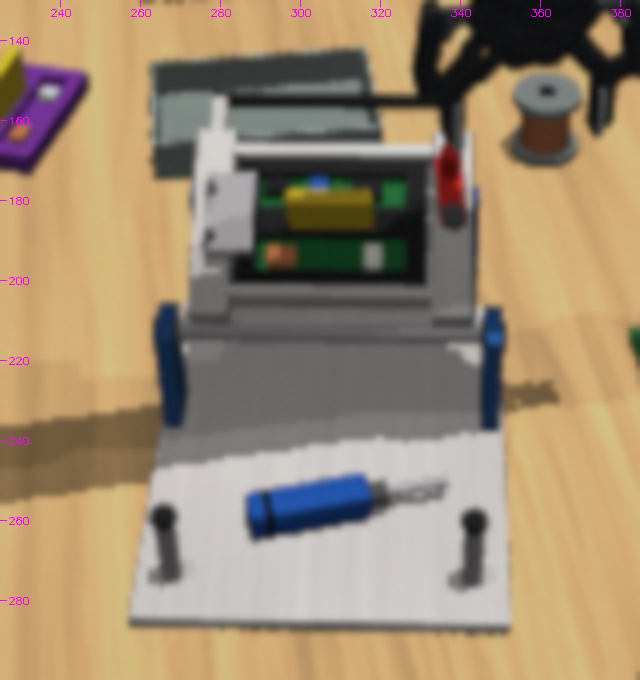

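View pics/sc1c.png

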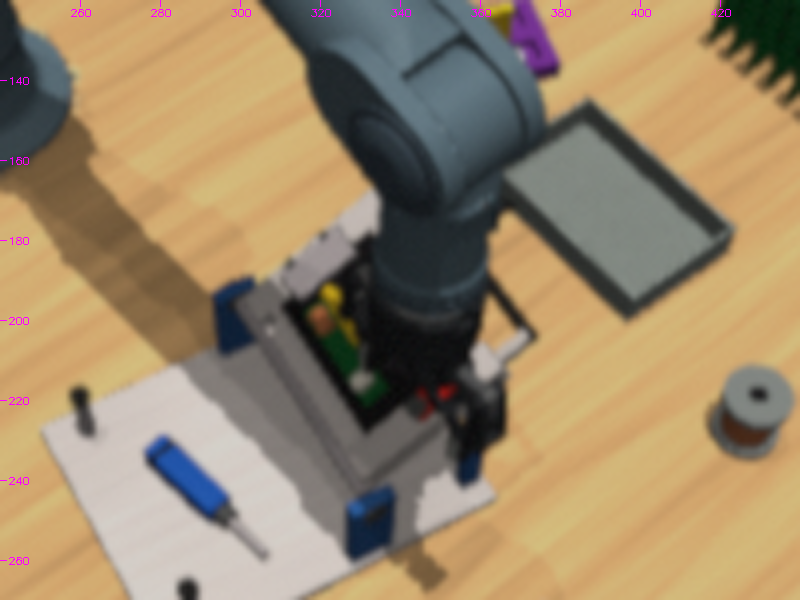

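View pics/wr1c.png

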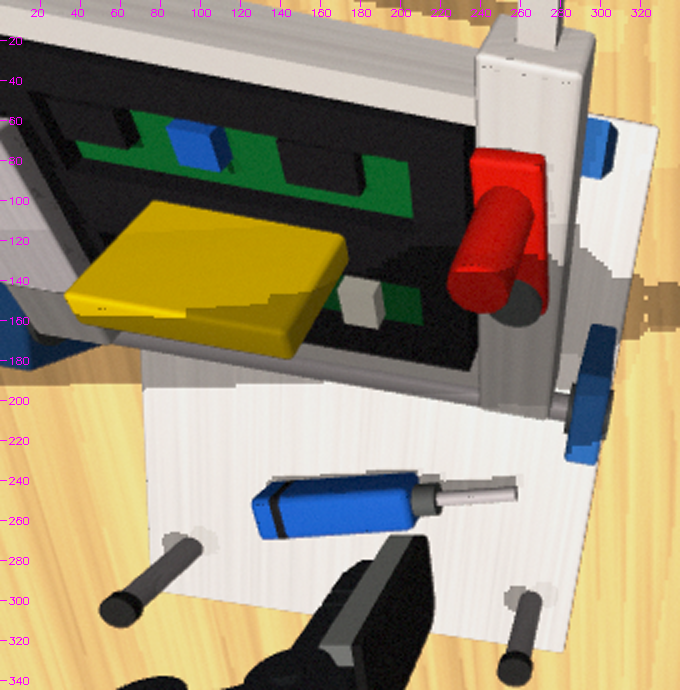

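```bash
cat > fit.py <<'E'
from h import *
from scipy.optimize import least_squares
obs=[("si1",(257.7,285.5),(-.125,-.19,.012)),("si1",(352,286.5),(.125,-.19,.012)),
("si1",(265.8,259),(-.1,-.155,.074)),("si1",(343.6,260),(.1,-.155,.074)),
("wr1",(329,63),(.125,.12,.012)),("wr1",(282,325),(.125,-.19,.012)),
("wr1",(60,305),(-.1,-.155,.074)),("wr1",(257.5,334),(.1,-.155,.074)),
("sc1",(251,227.5),(-.125,-.19,.012)),("sc1",(363,244),(.125,.12,.012)),("sc1",(260,218),(-.1,-.155,.074)),("sc1",(287,266.5),(.1,-.155,.074))]
def fx(p,X):
    c,s=np.cos(p[2]),np.sin(p[2]);return np.array([[c,-s,0],[s,c,0],[0,0,1]])@np.array(X)+[p[0],p[1],0]
def res(p): return np.concatenate([proj(t,fx(p,X))[0]-uv for t,uv,X in obs])
if __name__=="__main__":
    r=least_squares(res,[.55,.1,0],loss="soft_l1"); print(r.x.round(4)); print(r.fun.reshape(-1,2).round(1).tolist())
    for n,a,b in [("Lpost",(265.8,259),(60,305)),("Rpost",(343.6,260),(257.5,334))]: print(n,tri(("si1",a),("wr1",b)))
E
python3 fit.py
```

```text
[ 5.171e-01  5.000e-04 -1.773e-01]
[[-1.3, -2.2], [0.5, -1.8], [-0.5, -1.6], [-0.3, -1.6], [0.9, -1.8], [0.5, 1.8], [-1.3, 1.8], [0.2, 2.1], [-1.7, -1.0], [1.1, -0.7], [-0.7, 0.5], [-0.3, 0.3]]
Lpost (array([ 0.39104737, -0.13545134,  0.06984101]), [1.2436756225537946, 1.2436756225537686])
Rpost (array([ 0.58798584, -0.17112714,  0.06947886]), [0.8388891510287924, 0.8388891510285961])
```

```bash
cat >> h.py <<'E'
FX=np.array([.5171,.0005,-.1773])
def Rz(a): return Ro.from_euler("z",a).as_matrix()
def fr(X,page=0.):  # frame coords (x, y from hinge, z above plane)->world
    a=np.pi/6+page
    return Rz(FX[2])@(Ro.from_euler("x",a).as_matrix()@np.array(X,float)+[0,0,.09])+[FX[0],FX[1],0]
def fixp(X): return Rz(FX[2])@np.array(X,float)+[FX[0],FX[1],0]
E
python3 - <<'E'
from h import *
for th in [1.55,1.4,1.2,1.0]:
    d=np.array([-np.cos(th),np.sin(th)])*.034
    for z in [.0265,.0625]:
        X=fr([.086+d[0],.08+d[1],z]); print(th,z,X.round(3),[proj(t,X)[0].round(0).tolist() for t in["wr1","si1"]])
print("piv",proj("wr1",fr([.086,.08,.0265])))
for n,X in dict(bar=[0,.18,0],rib_top=[0,.08,.061],grip=[0,.08,.041],ribTL=[-.03,.086,.061],ribBR=[.03,.074,.061]).items(): print(n,fr(X).round(3),[proj(t,fr(X))[0].round(0).tolist() for t in["wr1","si1"]])
# driver
for a,b in [(("si1",(288,259.5)),("wr1",(129,255))),(("si1",(333,252.5)),("wr1",(258,244.5)))]: print(tri(a,b))
for uv in [(131,253),(210,248),(258,244.5)]: print(onz("wr1",uv,.025))
for uv in [(288.5,259),(317.5,253),(333,252.5)]: print(onz("si1",uv,.025))
# small driver
for uv in [(213,348),(240,345)]: print("small",onz("si1",uv,.01))
E
```

```text
1.55 0.0265 [0.616 0.07  0.17 ] [[257.0, 103.0], [337.0, 171.0]]
1.55 0.0625 [0.613 0.052 0.201] [[242.0, 145.0], [338.0, 166.0]]
1.4 0.0265 [0.611 0.07  0.17 ] [[248.0, 102.0], [336.0, 172.0]]
1.4 0.0625 [0.608 0.052 0.201] [[232.0, 144.0], [336.0, 166.0]]
1.2 0.0265 [0.604 0.07  0.169] [[236.0, 102.0], [333.0, 172.0]]
1.2 0.0625 [0.601 0.052 0.2  ] [[218.0, 144.0], [333.0, 167.0]]
1.0 0.0265 [0.598 0.068 0.167] [[225.0, 105.0], [331.0, 173.0]]
1.0 0.0625 [0.595 0.05  0.198] [[206.0, 147.0], [331.0, 168.0]]
piv [[256.6741611  148.85658804]]
bar [0.545 0.154 0.18 ] [[83.0, -90.0], [308.0, 154.0]]
rib_top [0.524 0.039 0.183] [[88.0, 163.0], [306.0, 178.0]]
grip [0.526 0.049 0.166] [[105.0, 139.0], [307.0, 181.0]]
ribTL [0.495 0.049 0.186] [[26.0, 145.0], [296.0, 176.0]]
ribBR [0.553 0.028 0.18 ] [[145.0, 180.0], [317.0, 180.0]]
(array([ 0.44613513, -0.10420997,  0.02395699]), [4.120045483708675, 4.120045483708693])
(array([ 0.57957355, -0.09423257,  0.01456879]), [3.5780666616449275, 3.5780666616450363])
[ 0.44503493 -0.1002951   0.025     ]
[ 0.53239945 -0.094095    0.025     ]
[ 0.58501263 -0.08980655  0.025     ]
[ 0.45116095 -0.10628108  0.025     ]
[ 0.53202143 -0.09738914  0.025     ]
[ 0.57433752 -0.10238964  0.025     ]
small [ 0.2545559  -0.33234899  0.01      ]
small [ 0.31574055 -0.33441504  0.01      ]
```

{"op": "step_arm", "data": {
  "plan": [
    [1.5, 0, -2, -0.18],
    [3, 0, -4.5, -0.36],
    [4.5, 0, -7, -0.54],
    [6, 0, -9.5, -0.72],
    [7.5, 0, -12, -0.9],
    [9, 0, -14, -1.08],
    [9.8, 0, -15, -1.26],
    [10, 0, -15.2, -1.44]
  ],
  "jaw": 5.5
}}

```text
time_s: 1.3
tool_pos: [0.4967, -0.1011, 0.231]
tool_rot: [0.706, -0.045, 0.044, -0.706]
force: [0.8, -0.4, -0.3]
width: 0.643
```

{"op": "step_arm", "data": {
  "plan": [
    [0, 2, 0, -0.17],
    [0, 4, 0, -0.19],
    [0, 5, 0, -0.19]
  ]
}}

```text
time_s: 1.68
tool_pos: [0.4958, -0.1011, 0.1799]
tool_rot: [0.707, 0.021, -0.023, -0.707]
force: [0.0, -0.5, 0.2]
width: 0.641
```

Run:
```python
from h import *
from rig import status
s=status.get_state();print(s["tool_pos"].round(4),Ro.from_quat(s["tool_rot"]).as_matrix().round(3).tolist(),s["width"],s["force"].round(1))
snap("wrist","wr2");snap("side","si2");snap("scene","sc2"); crop("sc2",240,120,440,270,4,"sc2c")
```

```text
[ 0.4958 -0.1011  0.1799] [[0.998, -0.003, -0.063], [0.063, -0.0, 0.998], [-0.003, -1.0, 0.0]] 0.6412975088615043 [ 0.  -0.5  0.2]
```

View pics/wr2.png

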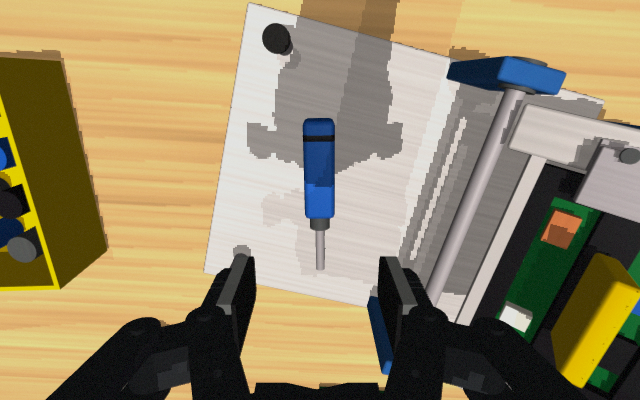

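View pics/sc2c.png

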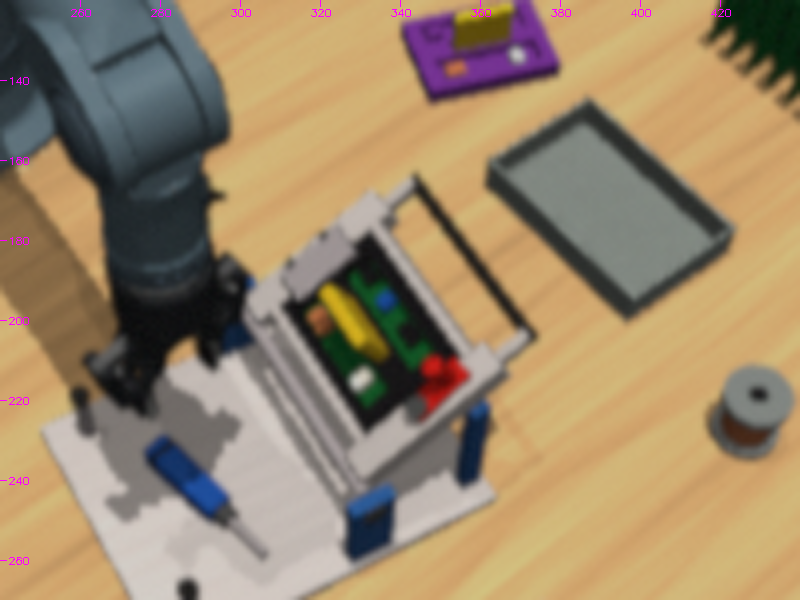

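View pics/si2.png

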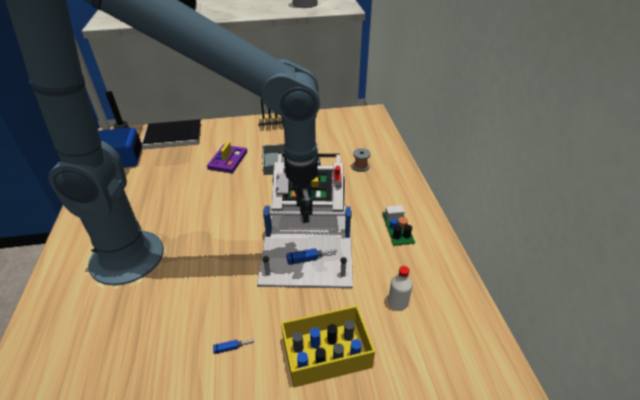

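Run:
```python
from h import *
print("tip",tri(("wr2",(320.5,268)),("wr1",(258,246.5))))
print("ferr",tri(("wr2",(320,229)),("wr1",(219,249))))
for uv in [(319,120),(319,138),(320,217),(320,229),(320.5,268)]: print(onz("wr2",uv,.025 if uv[1]>220 else .038).round(4))
# tray rim corners z=.04 from scene
for uv in [(361.5,160),(386.5,145),(423,177.5),(397,197)]: print("tray",onz("sc2",uv,.04).round(3))
# si1 tray
for uv in [(263,146),(315.5,142.5),(263.5,160.5)]: print("traysi",onz("si1",uv,.04).round(3))
```

```text
tip (array([ 0.58445596, -0.0924087 ,  0.02386884]), [0.41991190554964697, 0.41991190554959285])
ferr (array([ 0.54260307, -0.09504812,  0.026045  ]), [0.3214123541900876, 0.32141235419001385])
[ 0.4443 -0.1027  0.038 ]
[ 0.4584 -0.1017  0.038 ]
[ 0.5263 -0.0965  0.038 ]
[ 0.5433 -0.0953  0.025 ]
[ 0.5835 -0.0921  0.025 ]
tray [0.407 0.316 0.04 ]
tray [0.414 0.44  0.04 ]
tray [0.61  0.434 0.04 ]
tray [0.61  0.299 0.04 ]
traysi [0.413 0.435 0.04 ]
traysi [0.604 0.425 0.04 ]
traysi [0.41  0.344 0.04 ]
```

{"op": "step_arm", "data": {
  "plan": [
    [-0.1, 4, 0.2, 0],
    [-0.1, 9, 0.2, 0],
    [-0.1, 13, 0.2, -0.01],
    [-0.1, 15.5, 0.2, -0.01],
    [-0.1, 16.4, 0.2, -0.01],
    [-0.1, 16.4, 0.2, -0.01]
  ]
}}

```text
time_s: 2.58
tool_pos: [0.4957, -0.0993, 0.0172]
tool_rot: [0.707, 0.025, -0.026, -0.707]
force: [0.2, -0.1, 1.1]
width: 0.643
```

{"op": "step_arm", "data": {
  "plan": [
    [0, 0, 0, 0],
    [0, 0, 0, 0],
    [0, 0, 0, 0],
    [0, 0, 0, 0]
  ],
  "jaw": 1.5,
  "newtons": 40
}}

```text
time_s: 3.08
tool_pos: [0.4976, -0.0996, 0.0189]
tool_rot: [0.707, 0.027, -0.025, -0.706]
force: [-0.5, -0.2, 6.8]
width: 0.289
```

{"op": "step_arm", "data": {
  "plan": [
    [0, -1, 0, 0],
    [0, -3.5, 0, 0],
    [0, -7.5, 0, 0],
    [0, -12, 0, 0],
    [0, -17, 0, 0],
    [0, -21.5, 0, 0],
    [0, -24.5, 0, 0],
    [0, -25, 0, 0]
  ]
}}

```text
time_s: 4.08
tool_pos: [0.4982, -0.0995, 0.2716]
tool_rot: [0.707, 0.028, -0.023, -0.706]
force: [-0.0, -0.8, -1.9]
width: 0.295
```

Run:
```python
from h import *
snap("wrist","wr3")
```

```text
(no output)
```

View pics/wr3.png

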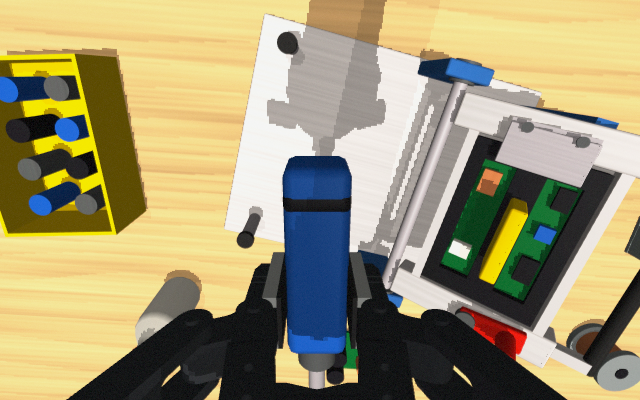

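{"op": "step_arm", "data": {
  "plan": [
    [0, 0, 3, 0.02],
    [0.5, 0, 9, 0.04],
    [1, 0, 15, 0.06],
    [1.5, 0, 21, 0.08],
    [2, 0, 27, 0.1],
    [2.5, 0, 33, 0.12],
    [3, 0, 39, 0.12],
    [3, 0, 44, 0.12]
  ]
}}

```text
time_s: 5.12
tool_pos: [0.4936, 0.3433, 0.2668]
tool_rot: [0.708, -0.016, 0.017, -0.706]
force: [0.1, -0.3, -0.0]
width: 0.288
```

{"op": "step_arm", "data": {
  "plan": [
    [0, 0, 1.5, 0],
    [0, 0, 2, 0],
    [0, 0, 2, 0]
  ]
}}

```text
time_s: 5.5
tool_pos: [0.495, 0.361, 0.2655]
tool_rot: [0.709, -0.017, 0.017, -0.705]
force: [-1.0, -0.5, -1.1]
width: 0.293
```

Run:
```python
from h import *
from rig import status
s=status.get_state();print(s["tool_pos"].round(4),Ro.from_quat(s["tool_rot"]).as_matrix().round(3).tolist(),s["width"],s["joint_pos"].round(2))
snap("wrist","wr4");snap("side","si4")
```

```text
[0.495  0.361  0.2655] [[0.999, -0.0, 0.048], [-0.048, -0.006, 0.999], [-0.0, -1.0, -0.006]] 0.2927395105391341 [-0.36  0.32 -0.42  1.63  0.14  1.22  0.71]
```

View pics/wr4.png

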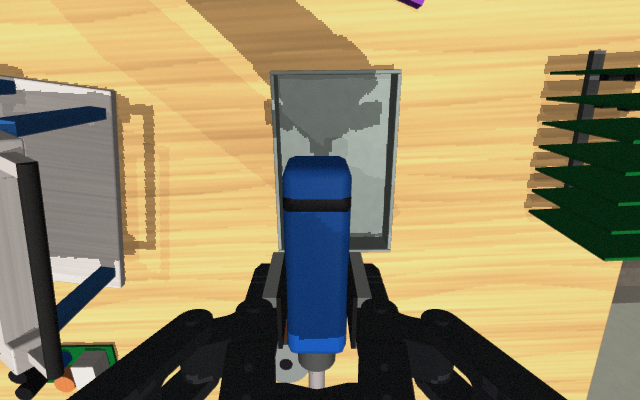

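Run:
```python
from h import *
for uv in [(271,71),(401,71),(390,250),(279,252)]: print("tray",onz("wr4",uv,.04).round(3))
crop("wr4",255,55,415,265,3,"wr4c")
```

```text
tray [0.404 0.319 0.04 ]
tray [0.41  0.446 0.04 ]
tray [0.605 0.439 0.04 ]
tray [0.602 0.311 0.04 ]
```

View pics/wr4c.png

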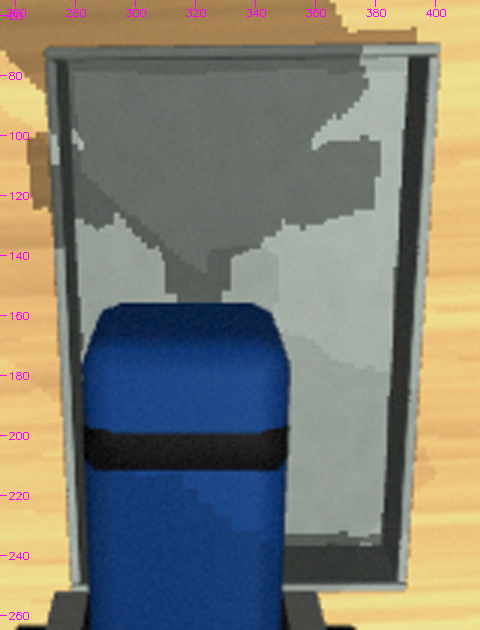

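{"op": "step_arm", "data": {
  "plan": [
    [-0.6, 4, 1.8, 0],
    [-0.6, 9, 1.8, 0],
    [-0.6, 14, 1.8, 0],
    [-0.6, 18.5, 1.8, 0],
    [-0.6, 22, 1.8, 0],
    [-0.6, 24, 1.8, 0],
    [-0.6, 24.9, 1.8, 0],
    [-0.6, 24.9, 1.8, 0]
  ]
}}

```text
time_s: 6.6
tool_pos: [0.4913, 0.3776, 0.0177]
tool_rot: [0.709, -0.017, 0.018, -0.705]
force: [-0.1, 0.7, -0.8]
width: 0.293
```

{"op": "step_arm", "data": {
  "plan": [
    [0, 0.3, 0, 0],
    [0, 0.3, 0, 0]
  ]
}}

```text
time_s: 6.85
tool_pos: [0.4921, 0.3781, 0.0158]
tool_rot: [0.708, -0.016, 0.019, -0.706]
force: [0.8, -0.5, -1.3]
width: 0.293
```

{"op": "step_arm", "data": {
  "plan": [
    [0, 0, 0, 0],
    [0, 0, 0, 0],
    [0, 0, 0, 0]
  ],
  "jaw": 5
}}

```text
time_s: 7.22
tool_pos: [0.4923, 0.3784, 0.0162]
tool_rot: [0.708, -0.016, 0.019, -0.706]
force: [-1.2, 0.2, 0.3]
width: 0.586
```

{"op": "step_arm", "data": {
  "plan": [
    [0, -2, 0, 0],
    [0, -6, 0, 0],
    [0, -11, 0, 0],
    [0, -16, 0, 0],
    [0, -21, 0, 0],
    [0, -25, 0, 0],
    [0, -25, 0, 0]
  ]
}}

```text
time_s: 8.1
tool_pos: [0.4933, 0.3817, 0.2731]
tool_rot: [-0.705, 0.013, -0.022, 0.708]
force: [-0.3, 0.3, -0.0]
width: 0.582
```

Run:
```python
from h import *
from rig import status
s=status.get_state();print(s["tool_pos"].round(4),Ro.from_quat(s["tool_rot"]).as_matrix().round(3).tolist(),s["width"],s["joint_pos"].round(2))
snap("wrist","wr5")
```

```text
[0.4933 0.3817 0.2731] [[0.999, 0.013, 0.05], [-0.05, 0.004, 0.999], [0.013, -1.0, 0.004]] 0.5822461045600584 [-0.38  0.33 -0.44  1.61  0.15  1.22  0.68]
```

View pics/wr5.png

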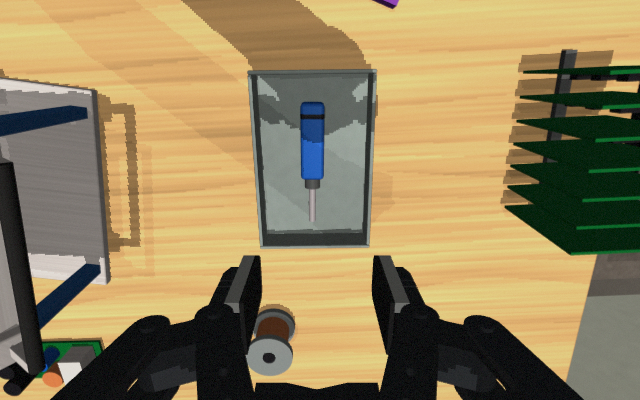

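```bash
cat >> h.py <<'E'
def go(*targets,yaw=None,st=None):
    from rig import status
    s=st or status.get_state(); R=Ro.from_quat(s["tool_rot"]).as_matrix()
    turn=0
    if yaw is not None:
        cur=np.arctan2(R[1,2],R[0,2]); turn=-((yaw-cur+np.pi)%(2*np.pi)-np.pi)
    print("tcp",s["tool_pos"].round(4),"F",s["force"].round(1),"w",round(float(s["width"])*85.4,1))
    for T in targets: print(np.round(T,4),"->",(R.T@(np.array(T)-s["tool_pos"])*100).round(2).tolist(),"turn",round(turn,3))
YFIX=FX[2]+np.pi/2
def knobT(th,dy=-.0114,dz=.012):
    return fr([.086-.034*np.cos(th),.08+.034*np.sin(th),.0265])+Rz(FX[2])@np.array([0,dy,dz])
E
python3 - <<'E'
from h import *
T=knobT(1.55); go(T+[0,0,.09],T,yaw=YFIX)
# recheck the latch with other views
for th in [1.55,1.35]:
    X=fr([.086-.034*np.cos(th),.08+.034*np.sin(th),.0625]); print(th,[proj(t,X)[0].round(1).tolist() for t in["wr3","sc2"]])
crop("wr3",400,260,620,400,3,"wr3c")
E
```

```text
tcp [0.4921 0.3804 0.27  ] F [-0.1  0.6 -0.7] w 50.3
[0.6141 0.0584 0.2719] -> [13.78, -0.1, -31.56] turn 0.128
[0.6141 0.0584 0.1819] -> [13.7, 8.9, -31.57] turn 0.128
1.55 [[505.0, 366.8], [347.9, 211.5]]
1.35 [[507.6, 359.4], [346.5, 210.1]]
```

View pics/wr3c.png

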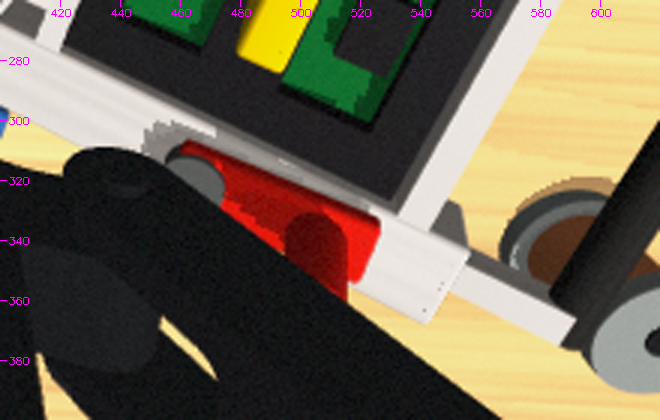

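{"op": "step_arm", "data": {
  "plan": [
    [1.5, 0, -3, 0.02],
    [4, 0, -8, 0.05],
    [6.5, 0, -14, 0.08],
    [9, 0, -20, 0.11],
    [11.5, 0, -26, 0.13],
    [13.3, 0, -30.5, 0.13],
    [13.7, 0, -31.5, 0.13],
    [13.7, 0, -31.5, 0.13]
  ]
}}

```text
time_s: 9.15
tool_pos: [0.6126, 0.0581, 0.2697]
tool_rot: [-0.704, 0.062, -0.066, 0.705]
force: [0.5, 0.5, -0.5]
width: 0.585
```

Run:
```python
from h import *
snap("wrist","wr6"); snap("side","si6"); crop("si6",225,100,385,250,4,"si6c")
T=knobT(1.52); go(T,yaw=YFIX)
```

```text
tcp [0.6123 0.0617 0.2703] F [ 0.5 -0.   0.4] w 49.9
[0.6131 0.0585 0.1819] -> [0.08, 8.83, -0.33] turn 0.001
```

View pics/wr6.png

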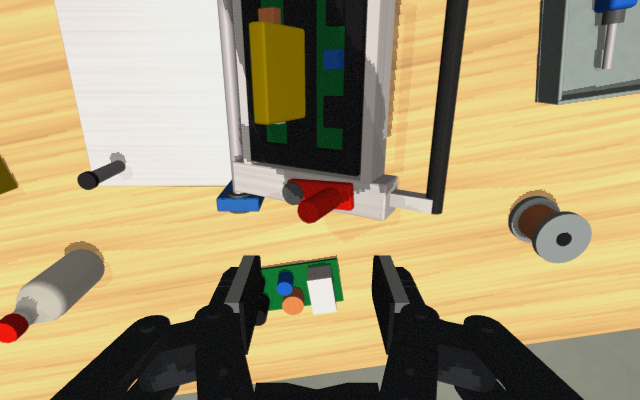

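View pics/si6c.png

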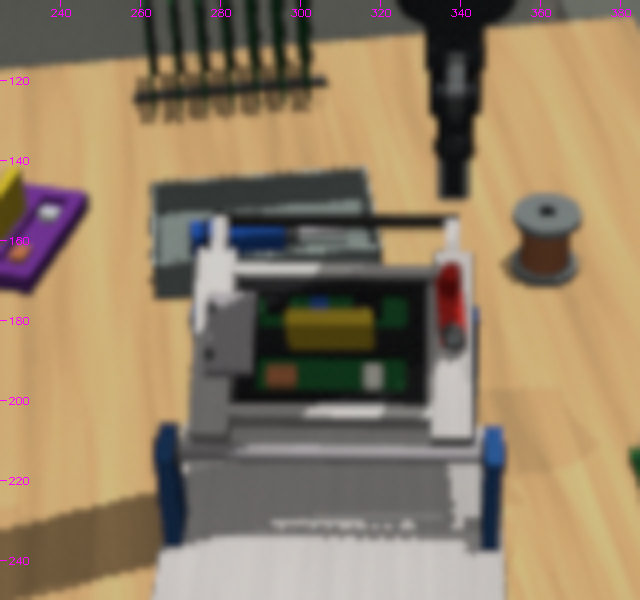

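Run:
```python
from h import *
for th in [1.55,1.45]:
  for z in (.0265,.0625):
    X=fr([.086-.034*np.cos(th),.08+.034*np.sin(th),z]); print(th,z,proj("wr6",X)[0].round(1))
print("piv (292,191)",proj("wr6",fr([.086,.08,.0265]))[0], "barend(436,210)",proj("wr6",fr([.075,.18,0]))[0],"lip/postR (87,181)",proj("wr6",fixp([.1,-.155,.074]))[0])
print("knobtop tri",tri(("wr6",(309,214)),("wr1",(239.5,147))),fr([.0852,.114,.0625]))
```

```text
1.55 0.0265 [333.3 199.9]
1.55 0.0625 [307.4 216.5]
1.45 0.0265 [333.  195.4]
1.45 0.0625 [307.  211.5]
piv (292,191) [293.93958878 193.5025375 ] barend(436,210) [436.83723924 190.17281216] lip/postR (87,181) [ 86.40341347 182.51435647]
knobtop tri (array([0.61162564, 0.05212558, 0.20135287]), [1.1341479265278942, 1.1341479265278887]) [0.61286543 0.05189215 0.20112659]
```

{"op": "step_arm", "data": {
  "plan": [
    [0, 2, -0.3, 0],
    [0, 5, -0.3, 0],
    [0, 7.5, -0.3, 0],
    [0, 8.7, -0.3, 0],
    [0, 8.8, -0.3, 0]
  ]
}}

```text
time_s: 9.88
tool_pos: [0.6114, 0.0607, 0.1815]
tool_rot: [-0.703, 0.06, -0.063, 0.705]
force: [0.0, 0.6, 0.1]
width: 0.587
```

Run:
```python
from h import *
go(knobT(1.5),yaw=YFIX)
snap("wrist","wr7"); snap("side","si7"); crop("si7",285,120,385,220,6,"si7c")
```

```text
tcp [0.6114 0.0607 0.1815] F [0.  0.6 0.1] w 50.1
[0.6124 0.0586 0.1819] -> [0.13, -0.04, -0.19] turn 0.004
```

View pics/wr7.png

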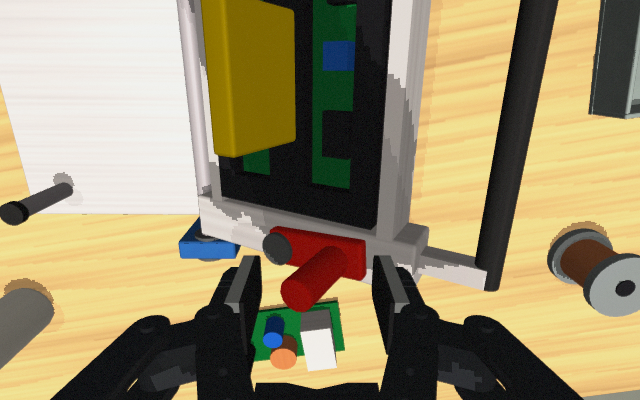

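View pics/si7c.png

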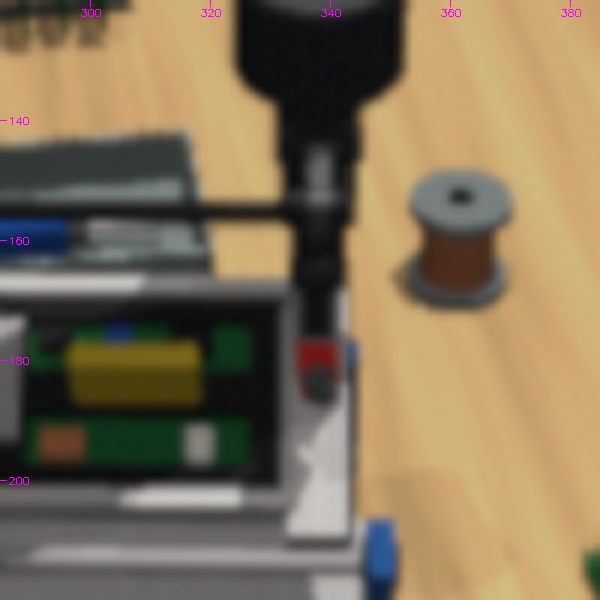

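{"op": "step_arm", "data": {
  "plan": [
    [0, 0, -0.2, 0],
    [0, 0, -0.2, 0],
    [0, 0, -0.2, 0],
    [0, 0, -0.2, 0]
  ],
  "jaw": 1.4,
  "newtons": 20
}}

```text
time_s: 10.48
tool_pos: [0.6134, 0.0572, 0.185]
tool_rot: [-0.703, 0.059, -0.066, 0.705]
force: [-1.4, -1.8, 5.8]
width: 0.248
```

Run:
```python
from h import *
from rig import status
s=status.get_state(); print(s["wrist_torque"].round(2))
K0=knobT(1.5)
go(*[s["tool_pos"]+knobT(t)-K0 for t in (1.3,1.1,.9,.7,.5,.3,.1,0,-.08)],yaw=YFIX)
```

```text
[-0.15  0.36 -0.07]
tcp [0.6134 0.0572 0.185 ] F [-1.4 -1.8  5.8] w 21.1
[0.6067 0.0574 0.1844] -> [-0.67, 0.05, -0.1] turn 0.001
[0.6001 0.0564 0.1832] -> [-1.3, 0.17, -0.31] turn 0.001
[0.5939 0.0543 0.1814] -> [-1.88, 0.34, -0.63] turn 0.001
[0.5884 0.0511 0.179 ] -> [-2.37, 0.57, -1.04] turn 0.001
[0.5837 0.047  0.1762] -> [-2.75, 0.85, -1.53] turn 0.001
[0.5802 0.0422 0.1731] -> [-3.02, 1.15, -2.07] turn 0.001
[0.5778 0.0368 0.1698] -> [-3.16, 1.48, -2.65] turn 0.001
[0.5771 0.0339 0.1681] -> [-3.18, 1.65, -2.94] turn 0.001
[0.5768 0.0316 0.1667] -> [-3.17, 1.79, -3.18] turn 0.001
```

{"op": "step_arm", "data": {
  "plan": [
    [-0.35, 0.02, -0.05, 0],
    [-0.67, 0.05, -0.1, 0],
    [-1.0, 0.1, -0.2, 0],
    [-1.3, 0.17, -0.31, 0],
    [-1.6, 0.25, -0.47, 0],
    [-1.88, 0.34, -0.63, 0],
    [-2.15, 0.45, -0.83, 0],
    [-2.37, 0.57, -1.04, 0]
  ]
}}

```text
time_s: 11.48
tool_pos: [0.5879, 0.0539, 0.1804]
tool_rot: [-0.702, 0.058, -0.065, 0.707]
force: [-0.0, 3.9, 8.7]
width: 0.251
```

Run:
```python
from h import *
snap("wrist","wr8"); 
T0=np.array([0.6134,0.0572,0.185]);K0=knobT(1.5)
go(*[T0+knobT(t)-K0 for t in (.7,.5,.3,.1,0,-.08,-.15)],yaw=YFIX)
```

```text
tcp [0.5875 0.0537 0.1803] F [0.2 2.4 8. ] w 21.2
[0.5883 0.0511 0.179 ] -> [0.13, 0.13, -0.24] turn 0.003
[0.5837 0.047  0.1762] -> [-0.26, 0.4, -0.73] turn 0.003
[0.5801 0.0422 0.1731] -> [-0.53, 0.71, -1.27] turn 0.003
[0.5778 0.0367 0.1697] -> [-0.67, 1.04, -1.85] turn 0.003
[0.5771 0.0339 0.168 ] -> [-0.69, 1.2, -2.15] turn 0.003
[0.5768 0.0315 0.1667] -> [-0.68, 1.34, -2.38] turn 0.003
[0.5767 0.0295 0.1655] -> [-0.65, 1.45, -2.59] turn 0.003
```

View pics/wr8.png

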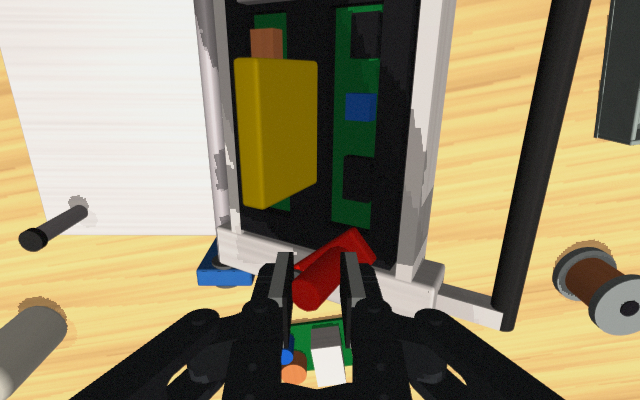

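{"op": "step_arm", "data": {
  "plan": [
    [-0.1, 0.27, -0.5, 0],
    [-0.26, 0.4, -0.73, 0],
    [-0.4, 0.56, -1.0, 0],
    [-0.53, 0.71, -1.27, 0],
    [-0.6, 0.88, -1.56, 0],
    [-0.67, 1.04, -1.85, 0],
    [-0.69, 1.2, -2.15, 0],
    [-0.68, 1.34, -2.38, 0]
  ]
}}

```text
time_s: 12.52
tool_pos: [0.5701, 0.0348, 0.1669]
tool_rot: [-0.702, 0.063, -0.059, 0.707]
force: [-12.2, 4.5, 18.5]
width: 0.246
```

Run:
```python
from h import *
snap("wrist","wr9"); 
T0=np.array([0.6134,0.0572,0.185]);K0=knobT(1.5)
go(*[T0+knobT(t)-K0 for t in (0,-.08,-.15)],yaw=YFIX)
```

```text
tcp [0.5701 0.0349 0.167 ] F [-10.9   3.9  14.9] w 20.8
[0.5771 0.0339 0.168 ] -> [0.71, -0.11, 0.02] turn 0.005
[0.5768 0.0315 0.1667] -> [0.72, 0.02, -0.21] turn 0.005
[0.5767 0.0295 0.1655] -> [0.75, 0.14, -0.42] turn 0.005
```

View pics/wr9.png

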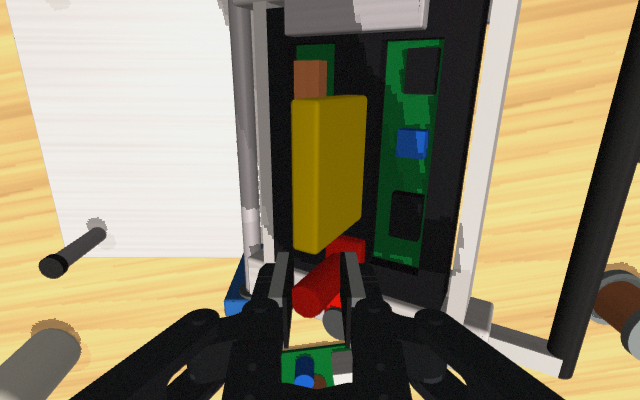

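Run:
```python
from h import *
for th in [0,.15,.3]:
  for r,z in ((.034,.0625),(.044,.0265)):
    X=fr([.086-r*np.cos(th),.08+r*np.sin(th),z]); print(th,z,proj("wr9",X)[0].round(1))
print("piv",proj("wr9",fr([.086,.08,.0265]))[0],"lefttop rib",proj("wr9",fr([.03,.086,.061]))[0],proj("wr9",fr([.03,.074,.061]))[0], "barend",proj("wr9",fr([.075,.18,0]))[0])
crop("wr9",240,200,440,350,4,"wr9c")
```

```text
0 0.0625 [305.  305.1]
0 0.0265 [343.3 248.9]
0.15 0.0625 [315.7 309.6]
0.15 0.0265 [355.7 252.9]
0.3 0.0625 [326.4 315.9]
0.3 0.0265 [368.1 258.9]
piv [340.95114353 323.96910363] lefttop rib [319.8584     259.63816328] [293.99200819 252.4200403 ] barend [568.83003672 343.19545917]
```

View pics/wr9c.png

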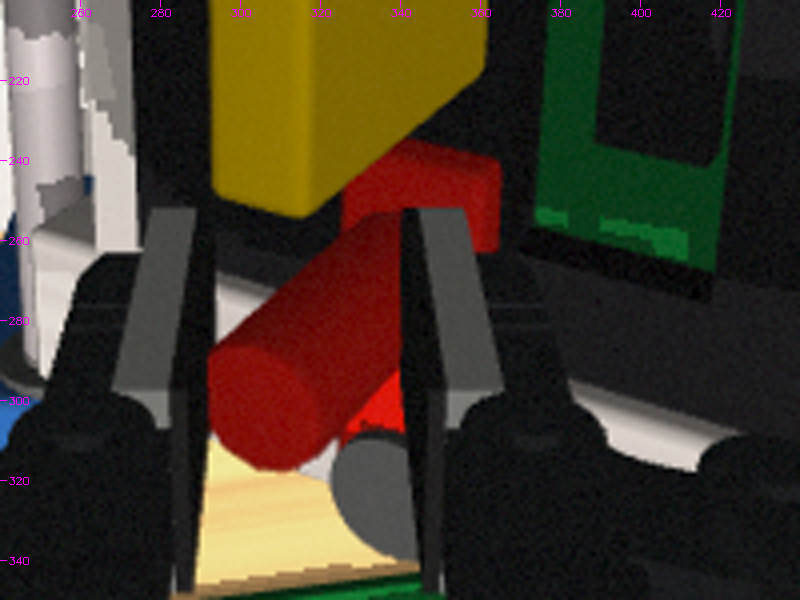

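{"op": "step_arm", "data": {
  "plan": [
    [0.3, 0.1, -0.2, 0],
    [0.5, 0.25, -0.4, 0],
    [0.5, 0.3, -0.6, 0]
  ]
}}

```text
time_s: 12.95
tool_pos: [0.5699, 0.0345, 0.1667]
tool_rot: [-0.7, 0.065, -0.054, 0.709]
force: [-9.7, 9.0, 21.8]
width: 0.248
```

Run:
```python
from h import *
snap("wrist","wr10"); 
go(knobT(0),yaw=YFIX)
for th in [-.05,0,.1]:
  for r,z in ((.034,.0625),(.044,.0265)):
    X=fr([.086-r*np.cos(th),.08+r*np.sin(th),z]); print(th,z,proj("wr10",X)[0].round(1))
crop("wr10",240,200,440,350,4,"wr10c")
```

```text
tcp [0.5699 0.0346 0.1667] F [-9.7  8.2 21.3] w 20.8
[0.5762 0.0353 0.1649] -> [0.61, 0.17, 0.17] turn 0.009
-0.05 0.0625 [302.4 304.1]
-0.05 0.0265 [339.7 248.6]
0 0.0625 [305.9 305.2]
0 0.0265 [343.8 249.5]
0.1 0.0625 [313.  308.1]
0.1 0.0265 [352.  251.9]
```

View pics/wr10c.png

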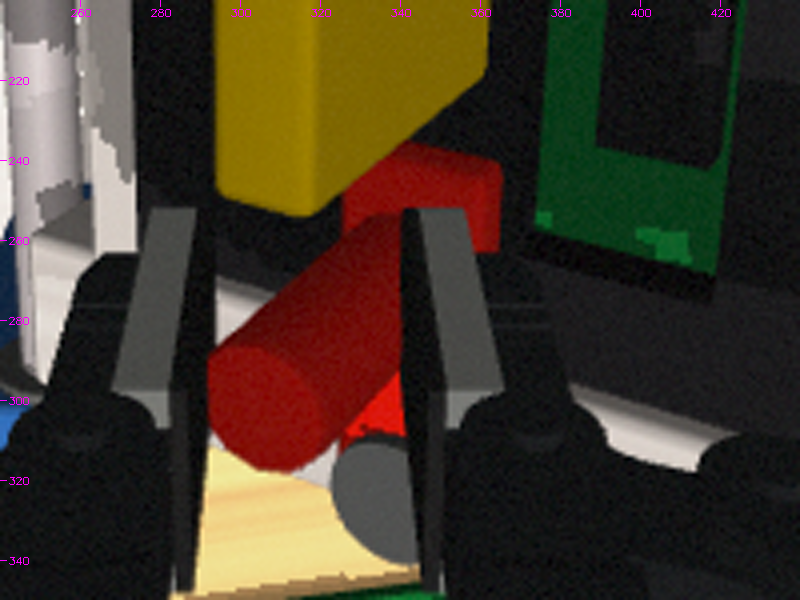

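{"op": "step_arm", "data": {
  "plan": [
    [0, 0, 0, 0],
    [0, 0, 0, 0],
    [0, -0.1, 0, 0]
  ],
  "jaw": 4.5
}}

```text
time_s: 13.38
tool_pos: [0.5683, 0.0332, 0.1662]
tool_rot: [-0.7, 0.066, -0.054, 0.709]
force: [0.4, 0.5, -0.1]
width: 0.526
```

{"op": "step_arm", "data": {
  "plan": [
    [0, -2, 0, 0],
    [0, -5, 0, 0],
    [0, -8, 0, 0],
    [0, -10, 0, 0],
    [-2, -11, 0, 0],
    [-3, -11, 0, 0]
  ]
}}

```text
time_s: 14.12
tool_pos: [0.5402, 0.0363, 0.277]
tool_rot: [-0.701, 0.067, -0.054, 0.708]
force: [0.0, 0.9, 0.2]
width: 0.528
```

Run:
```python
from h import *
snap("wrist","wr11"); snap("side","si11"); crop("si11",225,120,385,250,4,"si11c")
from rig import status
print(Ro.from_quat(status.get_state()["tool_rot"]).as_matrix().round(3).tolist())
go(fr([0,.08,.041]),yaw=YFIX)
```

```text
[[0.985, -0.019, 0.169], [-0.169, 0.012, 0.986], [-0.021, -1.0, 0.009]]
tcp [0.5393 0.0365 0.2758] F [-0.   0.7  0.3] w 44.9
[0.5257 0.0485 0.1655] -> [-1.31, 11.07, 0.85] turn 0.007
```

View pics/wr11.png

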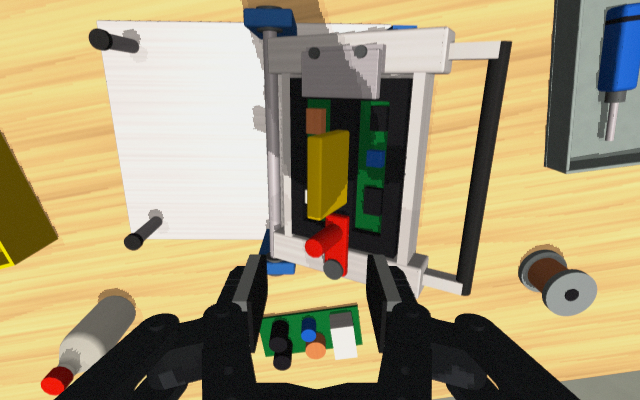

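View pics/si11c.png

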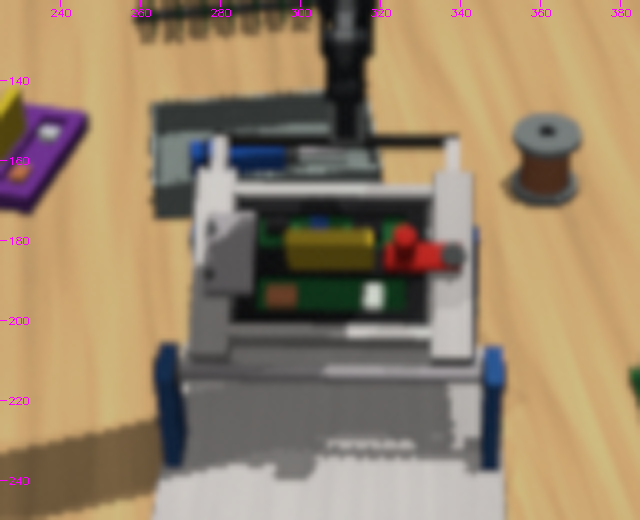

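Run:
```python
from h import *
for n,X in dict(m_hi=[-.03,.086,.061],m_lo=[-.03,.074,.061],p_hi=[.03,.086,.061],p_lo=[.03,.074,.061]).items(): print(n,proj("wr11",fr(X))[0].round(1))
crop("wr11",280,100,380,290,4,"wr11c")
T=fr([0,.08,.061])+Rz(FX[2])@[0,.0055,-.018]; go(T+[0,0,.05],T,yaw=YFIX)
```

```text
m_hi [323.1 138.7]
m_lo [307.5 137.3]
p_hi [322.1 223.3]
p_lo [307.6 220.1]
tcp [0.5393 0.0365 0.2758] F [-0.   0.7  0.3] w 44.9
[0.5249 0.0441 0.2148] -> [-1.42, 6.13, 0.45] turn 0.007
[0.5249 0.0441 0.1648] -> [-1.31, 11.13, 0.4] turn 0.007
```

View pics/wr11c.png

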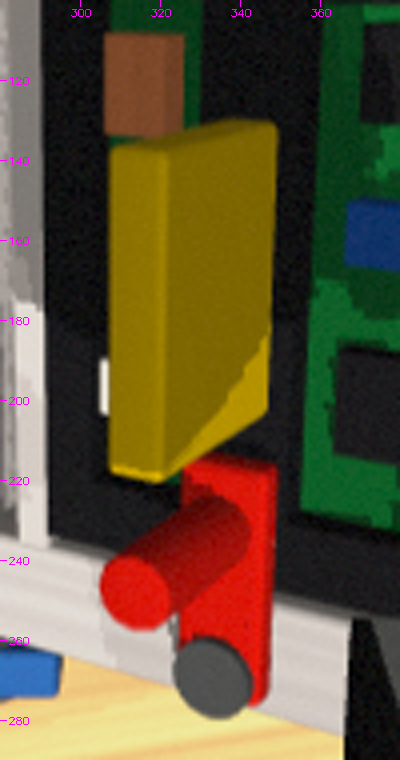

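{"op": "step_arm", "data": {
  "plan": [
    [-0.8, 1.5, 0.3, 0.01],
    [-1.4, 4, 0.4, 0.01],
    [-1.35, 7, 0.4, 0.01],
    [-1.3, 9.5, 0.4, 0.01],
    [-1.3, 10.8, 0.4, 0.01],
    [-1.3, 11.1, 0.4, 0.01],
    [-1.3, 11.1, 0.4, 0.01]
  ],
  "jaw": 3.4
}}

```text
time_s: 15.1
tool_pos: [0.5254, 0.0442, 0.1655]
tool_rot: [-0.7, 0.071, -0.057, 0.708]
force: [0.3, 0.5, -0.4]
width: 0.397
```

Run:
```python
from h import *
snap("wrist","wr12"); crop("wr12",200,100,460,340,3,"wr12c")
T=fr([0,.08,.061])+Rz(FX[2])@[0,.0055,-.018]; go(T,yaw=YFIX)
```

```text
tcp [0.5258 0.0442 0.166 ] F [0.3 0.2 0.3] w 34.0
[0.5249 0.0441 0.1648] -> [-0.09, 0.12, -0.03] turn -0.003
```

View pics/wr12c.png

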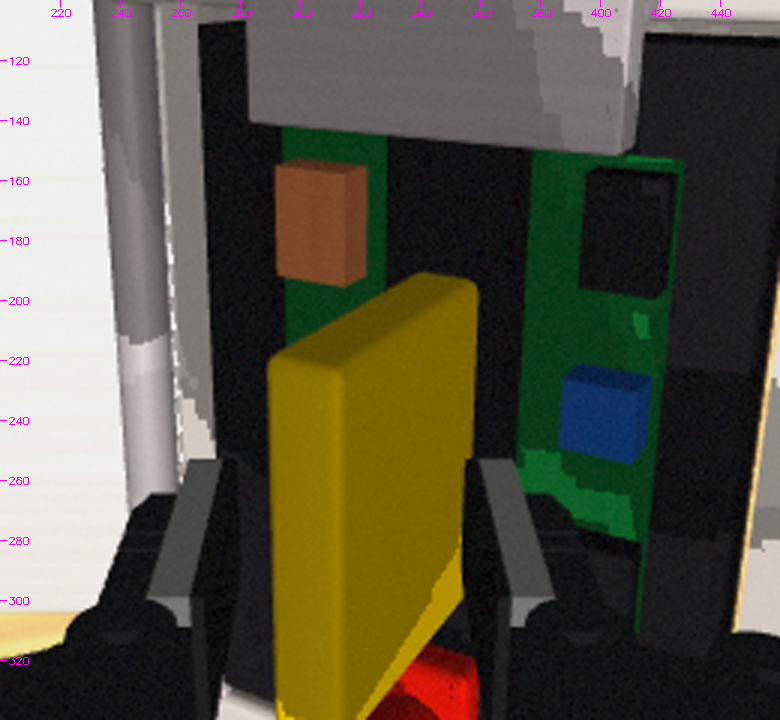

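{"op": "step_arm", "data": {
  "plan": [
    [0, 0, 0, 0],
    [0, 0, 0, 0],
    [0, 0, 0, 0],
    [0, 0, 0, 0]
  ],
  "jaw": 1,
  "newtons": 60
}}

```text
time_s: 15.65
tool_pos: [0.5265, 0.043, 0.1687]
tool_rot: [-0.701, 0.07, -0.058, 0.708]
force: [-3.9, -2.7, 10.1]
width: 0.198
```

```bash
cat >> h.py <<'E'
def pull(page=0.):
    from rig import status
    s=status.get_state(); a=np.pi/6+page
    R=Rz(FX[2])@Ro.from_euler("x",a).as_matrix()
    f=-s["force"]; print("force on part, frame axes x y z:",(R.T@f).round(1),"tq",s["wrist_torque"].round(2))
E
python3 - <<'E'
from h import *
snap("wrist","wr13"); crop("wr13",200,100,460,340,3,"wr13c")
T=fr([0,.08,.061])+Rz(FX[2])@[0,.0055,-.018]; go(T,yaw=YFIX); pull()
E
```

```text
tcp [0.5265 0.043  0.1687] F [-4.8 -2.4  9.7] w 16.8
[0.5249 0.0441 0.1648] -> [-0.17, 0.39, 0.08] turn -0.005
force on part, frame axes x y z: [  4.3  -2.1 -10. ] tq [-0.1   0.93  0.02]
```

View pics/wr13c.png

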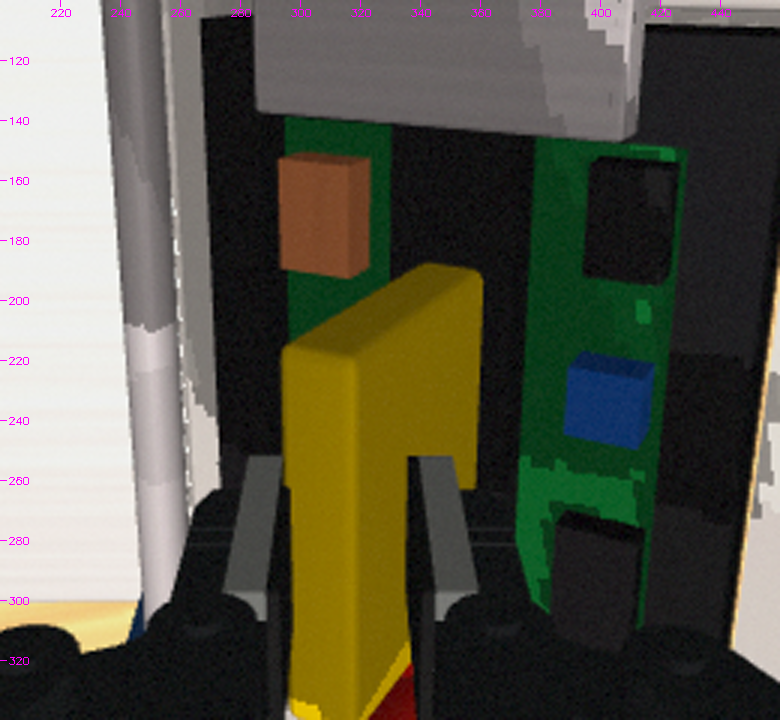

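{"op": "step_arm", "data": {
  "plan": [
    [0, -0.17, -0.1, 0],
    [0, -0.34, -0.2, 0],
    [0, -0.43, -0.25, 0],
    [0, -0.43, -0.25, 0]
  ]
}}

```text
time_s: 16.2
tool_pos: [0.5269, 0.0432, 0.1721]
tool_rot: [-0.699, 0.069, -0.058, 0.709]
force: [2.9, 5.0, -8.7]
width: 0.181
```

Run:
```python
from h import *
go(); pull()
```

```text
tcp [0.5269 0.0432 0.1721] F [ 2.9  5.  -8.7] w 15.4
force on part, frame axes x y z: [-2.  -0.4 10.2] tq [ 1.71 -0.95  0.02]
```

{"op": "step_arm", "data": {
  "plan": [
    [0, -0.15, -0.2, 0],
    [0, -0.25, -0.25, 0],
    [0, -0.25, -0.25, 0]
  ]
}}

```text
time_s: 16.58
tool_pos: [0.527, 0.0432, 0.1726]
tool_rot: [-0.698, 0.068, -0.058, 0.711]
force: [5.4, 5.0, -12.8]
width: 0.181
```

Run:
```python
from h import *
go(); pull()
```

```text
tcp [0.527  0.0432 0.1726] F [  5.4   5.  -12.8] w 15.5
force on part, frame axes x y z: [-4.4  1.3 14. ] tq [ 1.74 -1.38  0.05]
```

{"op": "step_arm", "data": {
  "plan": [
    [0, -0.27, -0.27, 0],
    [0, -0.27, -0.27, 0],
    [0, -0.27, -0.27, 0],
    [0, -0.27, -0.27, 0],
    [0, -0.27, -0.27, 0],
    [0, -0.27, -0.27, 0]
  ]
}}

```text
time_s: 17.32
tool_pos: [0.5271, 0.0432, 0.1727]
tool_rot: [-0.696, 0.067, -0.058, 0.712]
force: [7.2, 5.5, -17.1]
width: 0.179
```

Run:
```python
from h import *
go(); pull()
snap("wrist","wr14"); snap("side","si14"); crop("si14",225,120,385,250,4,"si14c")
print(proj("wr14",fr([.075,.18,0]))[0], proj("wr14",fr([.03,.074,.061]))[0])
```

```text
tcp [0.5271 0.0432 0.1727] F [  7.2   5.5 -17.1] w 15.3
force on part, frame axes x y z: [-6.1  2.8 18.1] tq [ 1.8  -1.53 -0.01]
[539.42969857 403.4037012 ] [295.24052234 332.56598552]
```

View pics/wr14.png

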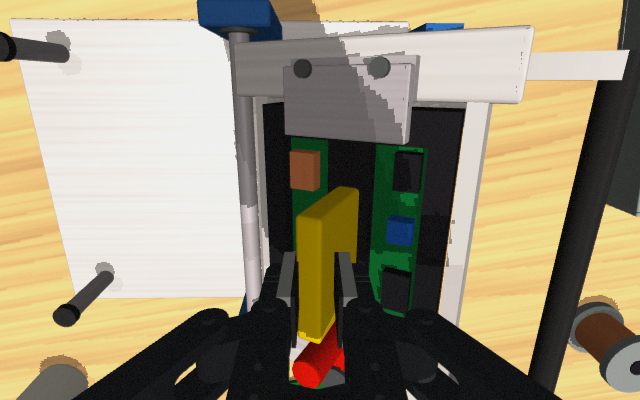

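View pics/si14c.png

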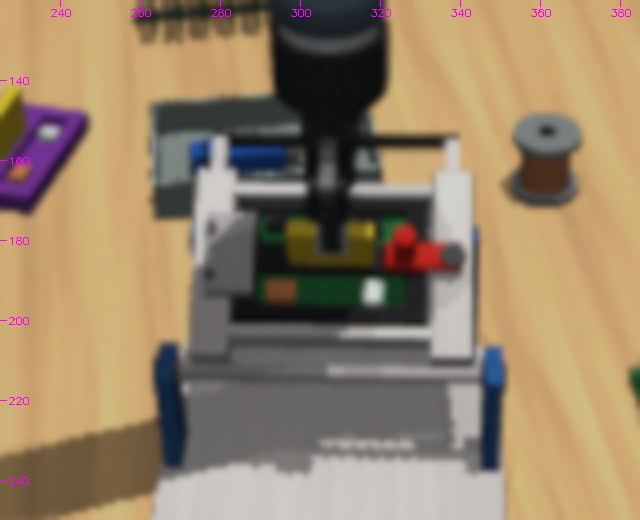

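{"op": "step_arm", "data": {
  "plan": [
    [0, 0.1, 0.05, 0],
    [0, 0.2, 0.1, 0],
    [0, 0.2, 0.1, 0]
  ]
}}

```text
time_s: 17.8
tool_pos: [0.5267, 0.0433, 0.1713]
tool_rot: [-0.697, 0.068, -0.058, 0.712]
force: [-2.6, -1.2, 3.0]
width: 0.181
```

{"op": "step_arm", "data": {
  "plan": [
    [0, 0, 0, 0],
    [0, 0, 0, 0],
    [0, 0, 0, 0]
  ],
  "jaw": 3.6,
  "newtons": 25
}}

```text
time_s: 18.18
tool_pos: [0.5271, 0.0433, 0.1715]
tool_rot: [-0.697, 0.067, -0.058, 0.712]
force: [1.0, -0.0, 0.3]
width: 0.423
```

{"op": "step_arm", "data": {
  "plan": [
    [0, -2, 0, 0],
    [0, -5, 0, 0],
    [0, -8, 0, 0],
    [0, -9.5, 0, 0],
    [0, -9.5, 0, 0]
  ]
}}

```text
time_s: 18.8
tool_pos: [0.529, 0.0413, 0.2675]
tool_rot: [-0.697, 0.067, -0.059, 0.712]
force: [-0.2, -0.6, -0.5]
width: 0.421
```

Run:
```python
from h import *
from rig import status
print(Ro.from_quat(status.get_state()["tool_rot"]).as_matrix().round(3).tolist())
B=fr([0,.18,0]); T=B+[0,0,-.019]; go(B+[0,0,.06],T,yaw=YFIX)
snap("wrist","wr15"); snap("side","si15"); 
for x in(-.075,0,.075): print([proj(t,fr([x,.18,0]))[0].round(1).tolist() for t in("wr15","wr11","wr6","si15")])
```

```text
[[0.984, -0.008, 0.177], [-0.177, 0.022, 0.984], [-0.012, -1.0, 0.02]]
tcp [0.529  0.0413 0.2675] F [-0.2 -0.6 -0.5] w 36.0
[0.5446 0.1539 0.24  ] -> [-0.42, 2.98, 11.31] turn -0.001
[0.5446 0.1539 0.161 ] -> [-0.33, 10.88, 11.15] turn -0.001
[[495.9, 84.9], [498.6, 67.6], [466.3, -71.3], [283.0, 154.0]]
[[478.8, 198.7], [481.2, 180.9], [449.9, 74.3], [308.3, 154.2]]
[[464.7, 292.6], [466.7, 275.1], [436.8, 190.2], [333.7, 154.3]]
```

View pics/wr15.png

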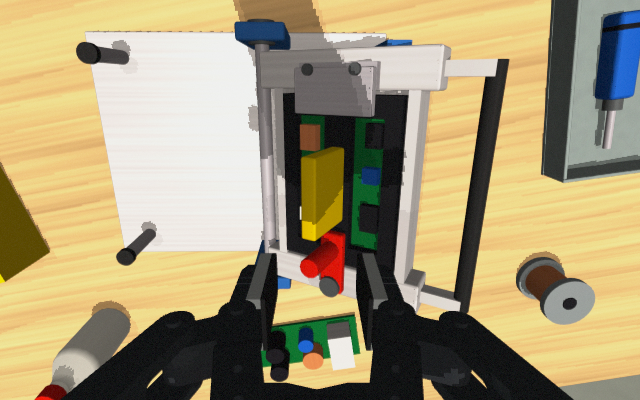

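{"op": "step_arm", "data": {
  "plan": [
    [-0.1, 0, 3, 0],
    [-0.3, 0, 7, 0],
    [-0.4, 1, 10.5, 0],
    [-0.4, 3, 11.3, 0],
    [-0.4, 3, 11.3, 0]
  ],
  "jaw": 2.6
}}

```text
time_s: 19.52
tool_pos: [0.5406, 0.1524, 0.2336]
tool_rot: [-0.698, 0.07, -0.055, 0.71]
force: [0.5, -0.7, -0.2]
width: 0.306
```

Run:
```python
from h import *
B=fr([0,.18,0]); T=B+[0,0,-.014]; go(T,yaw=YFIX)
snap("wrist","wr16"); crop("wr16",230,100,430,350,3,"wr16c")
for x in(-.075,0): print([proj(t,fr([x,.18,0]))[0].round(1).tolist() for t in("wr16",)])
```

```text
tcp [0.5406 0.1524 0.2336] F [ 0.5 -0.7 -0.2] w 26.2
[0.5446 0.1539 0.166 ] -> [0.52, 6.75, 0.12] turn -0.0
[[319.6, 103.0]]
[[319.4, 231.8]]
```

View pics/wr16c.png

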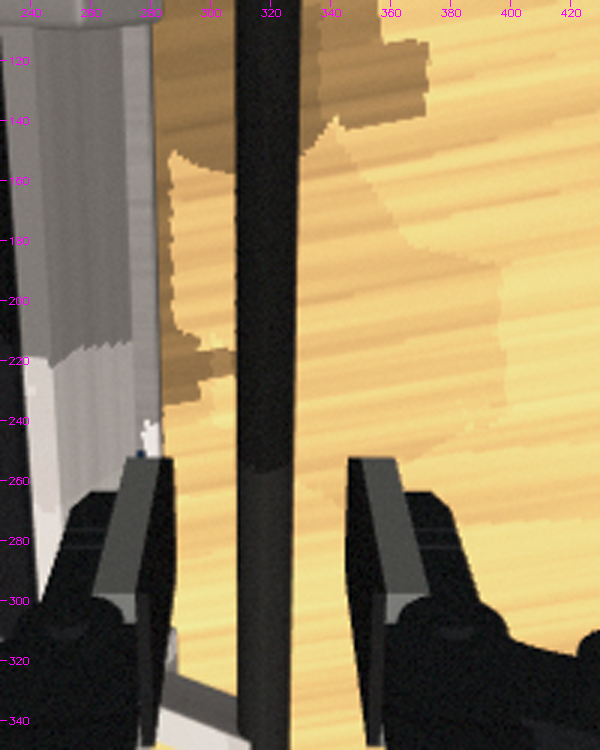

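{"op": "step_arm", "data": {
  "plan": [
    [0.3, 2, 0.1, 0],
    [0.5, 4.5, 0.1, 0],
    [0.5, 6.3, 0.1, 0],
    [0.5, 6.8, 0.1, 0],
    [0.5, 6.8, 0.1, 0]
  ]
}}

```text
time_s: 20.2
tool_pos: [0.5456, 0.1526, 0.1667]
tool_rot: [-0.698, 0.07, -0.057, 0.71]
force: [0.7, -0.1, -0.6]
width: 0.303
```

{"op": "step_arm", "data": {
  "plan": [
    [0, 0, 0, 0],
    [0, 0, 0, 0],
    [0, 0, 0, 0]
  ],
  "jaw": 0.6,
  "newtons": 30
}}

```text
time_s: 20.58
tool_pos: [0.5465, 0.1535, 0.1678]
tool_rot: [-0.697, 0.069, -0.057, 0.711]
force: [0.9, 1.0, 0.6]
width: 0.128
```

```bash
cat >> h.py <<'E'
def swing(off,pages):
    go(*[fr([0,.18,0],p)+np.array(off) for p in pages],yaw=YFIX)
E
python3 - <<'E'
from h import *
from rig import status
s=status.get_state(); off=s["tool_pos"]-fr([0,.18,0]); print(off.round(4).tolist())
swing(off,[.04,.1,.18,.27,.36,.45,.54,.63])
snap("wrist","wr17")
E
```

```text
[0.0019, -0.0004, -0.0122]
tcp [0.5465 0.1535 0.1678] F [0.9 1.  0.6] w 11.0
[0.5458 0.1498 0.174 ] -> [-0.01, -0.62, -0.36] turn -0.002
[0.5448 0.1439 0.183 ] -> [-0.03, -1.53, -0.95] turn -0.002
[0.5432 0.1352 0.1943] -> [-0.05, -2.68, -1.82] turn -0.002
[0.5413 0.1243 0.2062] -> [-0.07, -3.88, -2.9] turn -0.002
[0.5391 0.1125 0.217 ] -> [-0.08, -4.99, -4.08] turn -0.002
[0.5368 0.0997 0.2267] -> [-0.1, -5.98, -5.36] turn -0.002
[0.5344 0.0861 0.2352] -> [-0.11, -6.85, -6.73] turn -0.002
[0.5319 0.0719 0.2424] -> [-0.12, -7.6, -8.16] turn -0.002
```

View pics/wr17.png

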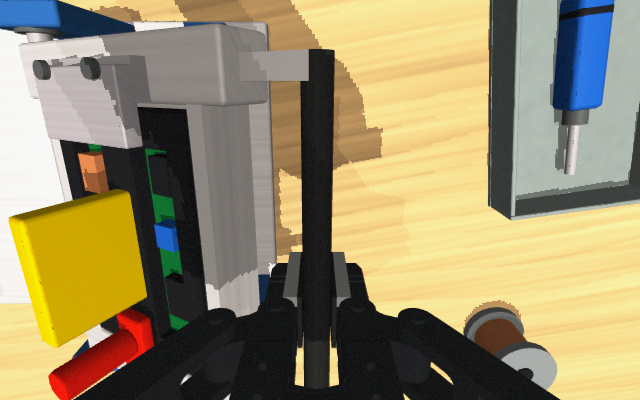

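{"op": "step_arm", "data": {
  "plan": [
    [0, -0.6, -0.35, 0],
    [0, -1.5, -0.95, 0],
    [-0.05, -2.7, -1.8, 0],
    [-0.05, -3.9, -2.9, 0],
    [-0.1, -5, -4.1, 0],
    [-0.1, -6, -5.35, 0],
    [-0.1, -6.85, -6.75, 0],
    [-0.1, -7.6, -8.15, 0]
  ]
}}

```text
time_s: 21.62
tool_pos: [0.5323, 0.0761, 0.2436]
tool_rot: [-0.695, 0.068, -0.057, 0.713]
force: [2.3, 6.9, -0.6]
width: 0.125
```

Run:
```python
from h import *
swing([0.0019, -0.0004, -0.0122],[.63,.73,.83,.93,1.03,1.13,1.23,1.33,1.43])
```

```text
tcp [0.5323 0.0761 0.2436] F [ 2.3  6.9 -0.6] w 10.7
[0.5319 0.0719 0.2424] -> [0.04, 0.12, -0.43] turn 0.0
[0.5289 0.0554 0.2488] -> [0.02, -0.57, -2.09] turn 0.0
[0.5258 0.0383 0.2536] -> [0.01, -1.09, -3.81] turn 0.0
[0.5227 0.0208 0.2566] -> [0.01, -1.43, -5.58] turn 0.0
[0.5195 0.0031 0.2578] -> [0.0, -1.59, -7.37] turn 0.0
[ 0.5164 -0.0146  0.2572] -> [0.0, -1.58, -9.17] turn 0.0
[ 0.5132 -0.0321  0.2548] -> [0.01, -1.38, -10.96] turn 0.0
[ 0.5101 -0.0493  0.2506] -> [0.01, -1.01, -12.72] turn 0.0
[ 0.5071 -0.0661  0.2448] -> [0.02, -0.46, -14.44] turn 0.0
```

{"op": "step_arm", "data": {
  "plan": [
    [0, -0.3, -1.5, 0],
    [0, -0.9, -3.1, 0],
    [0, -1.3, -4.8, 0],
    [0, -1.55, -6.6, 0],
    [0, -1.6, -8.4, 0],
    [0, -1.5, -10, 0],
    [0, -1.3, -11.5, 0],
    [0, -1.05, -12.7, 0]
  ]
}}

```text
time_s: 22.62
tool_pos: [0.5098, -0.0473, 0.2533]
tool_rot: [-0.694, 0.068, -0.057, 0.715]
force: [-0.2, 6.0, -0.7]
width: 0.12
```

Run:
```python
from h import *
swing([0.0019, -0.0004, -0.0122],[1.33,1.43,1.53,1.63,1.73,1.83,1.93,2.03,2.13])
snap("wrist","wr18");snap("side","si18")
```

```text
tcp [ 0.5098 -0.0473  0.2533] F [-0.2  6.  -0.7] w 10.3
[ 0.5101 -0.0493  0.2506] -> [0.08, 0.25, -0.2] turn 0.001
[ 0.5071 -0.0661  0.2448] -> [0.09, 0.8, -1.92] turn 0.001
[ 0.5043 -0.0822  0.2372] -> [0.1, 1.5, -3.57] turn 0.001
[ 0.5015 -0.0974  0.2281] -> [0.12, 2.37, -5.15] turn 0.001
[ 0.499  -0.1117  0.2174] -> [0.13, 3.4, -6.63] turn 0.001
[ 0.4966 -0.1249  0.2054] -> [0.15, 4.56, -8.0] turn 0.001
[ 0.4945 -0.1368  0.1921] -> [0.18, 5.86, -9.25] turn 0.001
[ 0.4926 -0.1473  0.1776] -> [0.2, 7.27, -10.36] turn 0.001
[ 0.491  -0.1564  0.1622] -> [0.23, 8.79, -11.32] turn 0.001
```

View pics/si18.png

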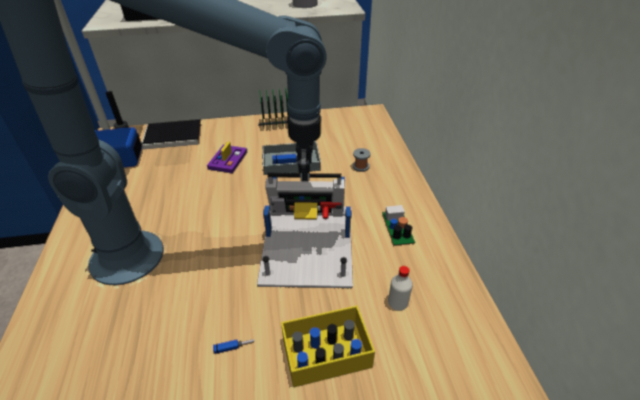

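View pics/wr18.png

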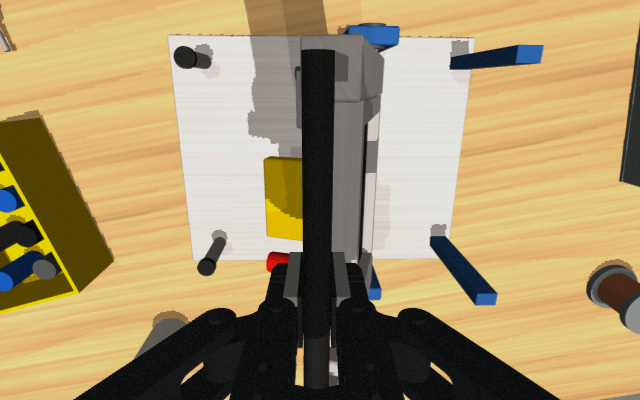

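{"op": "step_arm", "data": {
  "plan": [
    [0, 0.5, -1, 0],
    [0.1, 1.1, -2.6, 0],
    [0.1, 1.9, -4.3, 0],
    [0.1, 2.8, -5.8, 0],
    [0.15, 3.9, -7.2, 0],
    [0.15, 5, -8.5, 0],
    [0.2, 6.1, -9.4, 0],
    [0.2, 7.3, -10.35, 0]
  ]
}}

```text
time_s: 23.72
tool_pos: [0.4911, -0.15, 0.1756]
tool_rot: [-0.695, 0.07, -0.056, 0.714]
force: [-3.2, 4.5, 2.3]
width: 0.119
```

Run:
```python
from h import *
swing([0.0019, -0.0004, -0.0122],[2.03,2.1,2.2,2.3,2.4,2.48,2.54,2.6,2.618])
```

```text
tcp [ 0.4911 -0.15    0.1756] F [-3.2  4.5  2.3] w 10.1
[ 0.4926 -0.1473  0.1776] -> [0.1, -0.2, 0.3] turn -0.002
[ 0.4914 -0.1538  0.1669] -> [0.12, 0.85, -0.39] turn -0.002
[ 0.49   -0.1618  0.1509] -> [0.16, 2.44, -1.24] turn -0.002
[ 0.4888 -0.1682  0.1341] -> [0.19, 4.1, -1.93] turn -0.002
[ 0.488  -0.1729  0.1167] -> [0.23, 5.82, -2.45] turn -0.002
[ 0.4876 -0.1754  0.1026] -> [0.26, 7.23, -2.74] turn -0.002
[ 0.4873 -0.1765  0.0918] -> [0.28, 8.3, -2.89] turn -0.002
[ 0.4873 -0.177   0.081 ] -> [0.3, 9.38, -2.97] turn -0.002
[ 0.4873 -0.1771  0.0778] -> [0.31, 9.7, -2.98] turn -0.002
```

{"op": "step_arm", "data": {
  "plan": [
    [0.1, 0.9, -0.4, 0],
    [0.15, 2.4, -1.2, 0],
    [0.2, 4.1, -1.9, 0],
    [0.2, 5.6, -2.4, 0],
    [0.25, 7, -2.7, 0],
    [0.3, 8.2, -2.9, 0],
    [0.3, 9.1, -2.95, 0],
    [0.3, 9.4, -2.95, 0]
  ]
}}

```text
time_s: 24.72
tool_pos: [0.4866, -0.1769, 0.08]
tool_rot: [-0.695, 0.07, -0.056, 0.714]
force: [-4.8, 2.1, 2.5]
width: 0.122
```

Run:
```python
from h import *
swing([0.0019, -0.0004, -0.0122],[2.618,2.66])
snap("side","si19");crop("si19",225,150,385,300,4,"si19c")
```

```text
tcp [ 0.4866 -0.1769  0.08  ] F [-4.8  2.1  2.5] w 10.4
[ 0.4873 -0.1771  0.0778] -> [0.07, 0.21, -0.01] turn -0.001
[ 0.4873 -0.1769  0.0702] -> [0.09, 0.97, -0.01] turn -0.001
```

View pics/si19c.png

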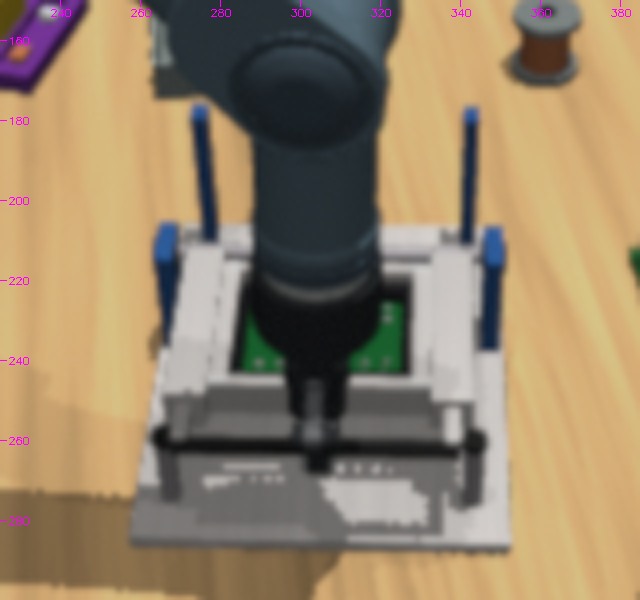

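Nearly down; press it onto its stop gently.

{"op": "step_arm", "data": {
  "plan": [
    [0.05, 0.3, 0, 0],
    [0.05, 0.5, 0, 0],
    [0.05, 0.7, 0, 0],
    [0.05, 0.7, 0, 0]
  ]
}}

```text
time_s: 25.28
tool_pos: [0.4866, -0.177, 0.0775]
tool_rot: [-0.695, 0.071, -0.055, 0.714]
force: [-13.9, 6.2, 29.6]
width: 0.12
```

Run:
```python
from h import *
swing([0.0019, -0.0004, -0.0122],[2.618,2.66])
```

```text
tcp [ 0.4866 -0.177   0.0775] F [-13.9   6.2  29.6] w 10.2
[ 0.4873 -0.1771  0.0778] -> [0.06, -0.03, 0.01] turn -0.002
[ 0.4873 -0.1769  0.0702] -> [0.08, 0.72, 0.0] turn -0.002
```

{"op": "step_arm", "data": {
  "plan": [
    [0, 0, 0, 0],
    [0, 0, 0, 0],
    [0, 0, 0, 0]
  ],
  "jaw": 3
}}

```text
time_s: 25.65
tool_pos: [0.4876, -0.1777, 0.0776]
tool_rot: [-0.695, 0.07, -0.056, 0.713]
force: [-0.3, -0.1, 0.8]
width: 0.353
```

{"op": "step_arm", "data": {
  "plan": [
    [0, -1, 0, 0],
    [0, -3, 0, 0],
    [0, -6, 0, 0],
    [0, -10, 0, 0],
    [0, -14, 0, 0],
    [0, -18, 0, 0],
    [0, -21, 0, 0],
    [0, -22, 0, 0]
  ]
}}

```text
time_s: 26.65
tool_pos: [0.493, -0.1842, 0.3002]
tool_rot: [-0.696, 0.069, -0.058, 0.713]
force: [-0.1, -1.1, -0.7]
width: 0.354
```

Run:
```python
from h import *
go()
for n in("wrist","side","scene"): snap(n,n[:2]+"20")
crop("si20",225,130,385,300,4,"si20c");crop("sc20",240,120,440,270,4,"sc20c")
for x in(-.075,.075): print([proj(t,fr([x,.18,0],2.618))[0].round(1).tolist() for t in("wr20","si20","sc20")])
```

```text
tcp [ 0.493  -0.1842  0.3002] F [-0.1 -1.1 -0.7] w 30.2
[[318.1, 80.1], [273.5, 260.8], [255.0, 224.9]]
[[318.2, 226.7], [333.6, 261.6], [275.4, 261.8]]
```

View pics/wr20.png

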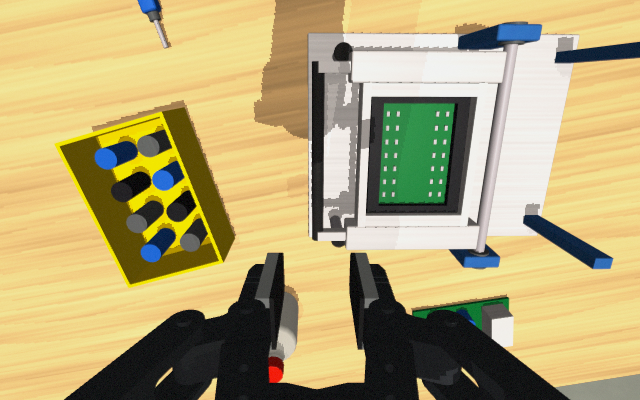

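View pics/si20c.png

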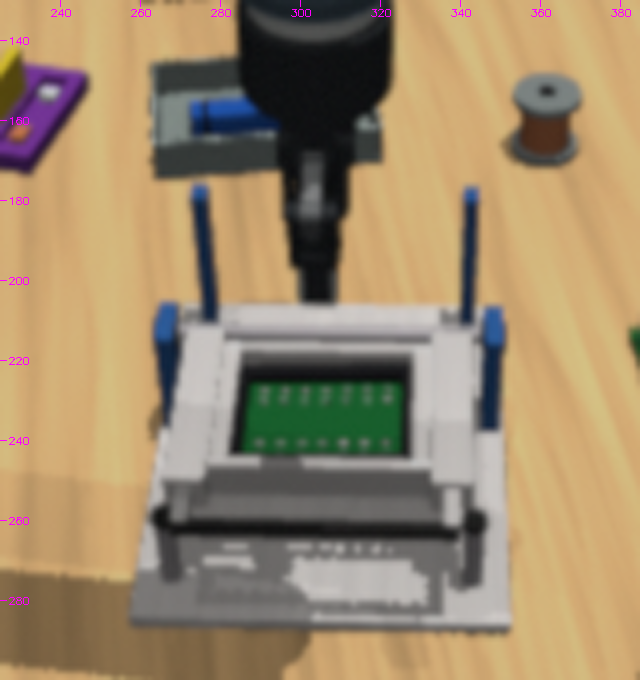

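View pics/sc20.png

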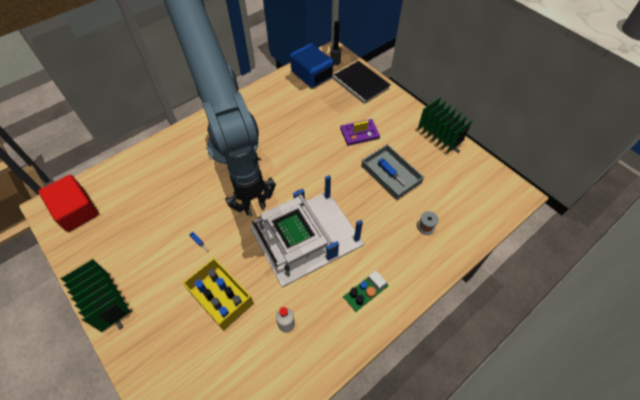

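Run:
```python
from rig import ticket
print(ticket.job_done())
```

```text
the job is handed in; nothing more can be done
None
```

The frame is turned over and resting on its stop, with the carrier still in it and its solder side up. I handed the job in at about 27 s.

- **Driver:** I moved the larger blue driver from the landing bay into the grey tray. The smaller look-alike was left alone, and the pictures show the driver lying flat in the tray.
- **Latch:** I swung it from about 1.5 rad until it hit its stop and stayed there under extra push. In the picture it matched the predicted closed position, to about 0.05 rad.
- **Tug:** I pulled the handle along the carrier's z, reading 14 N at the start of a 0.75 s hold and 18 N at its end. The carrier rose about 4 mm and was held, and the frame did not move. The gripper can only point down, so it held the 30°-tilted rib by its edges. That may explain why the rise was slightly above the stated 2 to 3 mm.
- **Turn-over:** The frame swung smoothly, with about 7 N on the tool. I then pressed it onto its stop; the tool stood within 0.5 mm of the predicted height and about 33 N was read at the wrist. I then let go and backed away.

The last pictures show the frame level and the board in the pocket. The bottle, spool, power board, bin and look-alikes look unmoved. The latch is now under the frame and cannot be seen, so I could not check it after the turn; it was closed the last time it was visible.

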